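# Free the pawl of a bottle lift with a muddler and let the bottle down

### The arm

A 6-joint arm with a two-finger parallel gripper is mounted at the origin on a cart in front of the work surface, level with it; the furniture and walls round the work are solid. World frame = base frame: x ahead of the robot, y to its left, z up, the work surface at z = 0. Lengths are in m, angles in rad, forces in N, time in s.
With the tool pointing down it reaches from about 0.35 to 0.8 m from the base axis. Payload 7.3 kg.
Tool frame: the origin (TCP) lies midway between the tips of the shut fingers; the grasp point (between the pads) lies 19 mm behind it; y points along the fingers, z is the direction in which the jaws open and shut, and the axes are right-handed (so a half turn about y gives the same grasp; the last joint's range is limited). The gripper opens to 85 mm and grips with 20 to 120 N. Pads are 22 mm wide; open, the fingers measure 114 mm over their backs; the gripper's body (76 mm by 85 mm) begins 54 mm behind the grasp point. The pads swing forward as they close: fully open they stand 13 mm farther back than shut.
Start: joints at [0.967, 0.342, 1.524, -0, 1.275, -0.146], TCP at [0.232, 0.471, 0.209] pointing down, gripper open.
Joint ranges: [-2.53, 2.53], [-0.77, 2.02], [0.04, 2.7], [-1, 4.14], [0.28, 2.66], [-3.11, 3.11]. Speed limits (rad/s): [2.57, 2.57, 3.14, 3.14, 3.14, 3.14].

### API

Orientations are given as a 3x3 rotation matrix whose columns are the frame's x, y, z axes.
In Python, from cell import arm, viewer, workorder gives the robot as it stands.
- The arm moves only by the tool arm_command, never from a script. Its argument "commands" is a list of rows, each an object of numbers: "x", "y", "z": the shift along the tool's x, y, z in mm; "turn": the turn about the tool's y in degrees; "gripper": the closure, from -1 (fully open) to 1 (shut). In form: [{"x": .., "y": .., "z": .., "turn": .., "gripper": ..}, ...]. A call has 1 to 12 rows; each row shifts and turns the commanded pose from where the row before left it, along the tool's axes as they then stand; what a row does not reach is not made up. A row lasts 1/10 s, in which the tool goes at most 50 mm and 8.59 degrees, less where a joint would pass 70% of its speed; a pose out of reach is approached as far as the arm can. A call is refused whole if a number of a shift passes 50 or a number of a turn 8.59, either way. A call with a gripper value outside its range is refused whole. The fingers move at their own pace and stop on an object; "grip_force" is the grip in N (left out, the last holds). Time passes only in rows, so rows that do not move let the fingers close. It gives the time, the measured TCP pose, the force and the opening at its end, in the units of the state.
- arm.get_obs(): the state, without advancing time (a new reading comes with each control period).
- viewer.capture(name): name is "scene" or "top" or "wrist"; returns a dict with "frame" (384x512x3 uint8, red, green, blue), "depth" (384x512 float32, m along the optical axis (not along the pixel's ray), 0 where there is no reading), "mtx" (3x3 intrinsics, pixels), "R" (3x3) and "t" (3): a world point X has camera coordinates R X + t; the wrist camera has in their place "hand_eye" (4x4, takes a point from camera to tool coordinates, whose origin is the TCP and whose axes are the tool frame's). Camera axes: x right, y down, z forward; pixel columns grow to the right and rows downward; lengths in m; the calibration is good to about 2 mm. The wrist camera is an equidistant fisheye: a pixel r from the principal point sees the ray r / f radians off the axis. A picture is of the moment at which its call begins: read the wrist's pose just before it.
- workorder.hand_in(): hands the job in, once; it reports no verdict.
The state is a dict: "clock": time; "joint_pos": joint angles; "dq": joint speeds; "joint_torque": joint torques, N m; "tool_pos": TCP position; "eef_rot": TCP orientation; "ft_force": force on the tool from outside, world axes, zero at the start; "moment": the same for the moment, N m; "opening": opening from 0.0 (shut) to 1.0 (fully open).
Only numpy, scipy, OpenCV 4.12 (cv2) and the standard library are available. Lean on these libraries where they do the work, as an engineer would, in place of code of your own. Each camera call takes 0.05 s, during which the arm holds its last target.

### The job

The bottle lift is held up by its red ratchet pawl. Pick up the wooden muddler, slip one end under the pawl's tail, raise the tail gently and hold it up so that the pawl stays clear of the rack until the bottle tray has sunk all the way down; then lay the muddler back down on the worktop, clear of the lift. Touch the lift only with the muddler, never force the pawl against its stop, do not drop the muddler, and leave the glass, the jigger and the bottle stopper alone.

Things in the scene. Friction and masses are not known exactly. Their poses are not given: they have to be found in the camera images.
- lift: Bottle lift, fixed. Origin: centre of the underside of its dark wooden base (150 mm in x, 270 in y, 16 high), z up. Two steel posts at y = -12, x = +-34 mm, 273 mm tall. The bottle tray is on the +y side; the red pawl's tail sticks out on the -y side. The steel rack, part of the tray, faces -y; the pawl hangs from a dark hanger at the cross-head, its nose under a rack tooth.
- pawl_tail (a point): Point fixed to the lift where the underside of the red tail is expected (lift x 0, y -114, z 167 mm). The tail is clamped on at a different height on each lift: the true underside lies anywhere from 9 mm below to 9 mm above, to be found by touch. Here the tail must rise about 7.5 mm to clear the rack and meets a hard stop at about 9.5 mm. Forcing it means more than 6 N. Free space below, down to z 16 mm.
- tail_end (a point): Free end of the tail (lift y -132 mm), expected height, same 9 mm doubt. The tail is a flat level bar 22 mm wide in the lift's x, 6 mm thick, with a small roll on top at this end; its root is at lift y -48 mm, at the red upright.
- pawl_axle (a point): Axle of the pawl (lift y -34, z 185 mm, along the lift's x, exact). Raising the tail takes about 1.5 to 4 N (more, nearer the root) until the nose slips from under the tooth, then 1 to 2 N to hold. Let go, a spring swings it back and it catches the next tooth (12 mm pitch).
- lift_tray (a joint): Height of the bottle tray above its lowest position, m: 0 is fully down, about 0.086 at the start. It sinks by its own weight against a damper at about 10 to 25 mm/s while the pawl is clear, and stops when the pawl catches. Under about 20 mm there are no more teeth.
- tray (a point): Centre of the top of the round bottle tray (104 mm across) that carries the fixed green glass bottle, 177 mm tall; lift x 0, y 70 mm, 38 mm above the lift's underside when fully down.
- muddler_center (a point): Middle (half-way along and half-way up) of the loose turned wooden muddler, a round rod 187 mm long, about 24 mm thick at both ends and slimmer between, 80 g. It lies on the worktop; its long axis is this point's y axis, the ends at y = +-94 mm.
- shot_glass_center (a point): Middle of a small clear shot glass, 48 mm across, 61 mm tall, upright on the worktop (point 30 mm up).
- jigger_center (a point): Middle of a steel double-cone jigger, 43 mm across, 70 mm tall, upright (point 35 mm up).
- stopper_center (a point): Middle of a loose metal bottle stopper with a ball grip, 25 mm across, 49 mm tall, standing upright (point 24 mm up).
- muddler: The same muddler; origin in the middle of its underside, y along its length.
Mind the look-alikes: they are no part of the job. Of the things that look like the muddler, take the one that is nearest to the robot's base at the start.

How it is judged:
By the outcome, as a careful person would: the job done as asked, in the order asked, and still so for the second after the job is handed in, with the robot touching nothing.
It also fails if it takes over 72 s, if anything falls off the work surface, if the arm or the gripper's body presses on something with over 40 N, if the wrist force passes 120 N, or if a joint passes its speed limit or range.

## Working session

There is one attempt and no reset: what is moved stays moved. The work goes in short steps, Python scripts to look and compute and a tool call to move; the robot and the scene stay as the last step left them, time stands still between calls to the robot, and variables do not carry over. Pictures are saved under pics/ and viewed, and the job is handed in when it is done.

Besides the shell and the picture viewer there is one more tool, called after "Emit:" by a JSON object that holds its "name" and its "arguments". arm_command: Moves the arm, as the interface text tells. Its arguments: {"type":"object","properties":{"commands":{"type":"array","items":{"type":"object","properties":{"x":{"type":"number"},"y":{"type":"number"},"z":{"type":"number"},"turn":{"type":"number"},"gripper":{"type":"number"}}}},"grip_force":{"type":"number"}},"required":["commands"]}

```bash
mkdir -p pics; ls
python3 - <<'E'
from cell import arm, viewer, workorder
import cv2,numpy as np
o=arm.get_obs()
for k,v in o.items(): print(k,np.round(v,4).tolist())
for n in ["scene","top","wrist"]:
    c=viewer.capture(n)
    cv2.imwrite(f"pics/{n}0.png",cv2.cvtColor(c["frame"],cv2.COLOR_RGB2BGR))
    np.savez(f"pics/{n}0.npz",**c)
    print(n,{k:np.round(v,4).tolist() for k,v in c.items() if k not in("frame","depth")})
E
```

```text
pics
clock 0.0
joint_pos [0.9669, 0.3427, 1.5251, 0.0, 1.2754, -0.146]
dq [-0.0, -0.0014, 0.0005, -0.0004, 0.0011, 0.0002]
joint_torque [-0.0017, -43.3697, -24.6003, -0.0003, 0.008, -0.0001]
tool_pos [0.2318, 0.4706, 0.2086]
eef_rot [[0.897, -0.0009, 0.442], [-0.442, -0.0013, 0.897], [-0.0002, -1.0, -0.0016]]
ft_force [0.173, 0.0127, -1.1238]
moment [0.0604, 0.0078, 0.0183]
opening 1.0008
scene {'mtx': [[396.8674, 0.0, 254.7321], [0.0, 396.8674, 187.9886], [0.0, 0.0, 1.0]], 'R': [[0.8164, -0.5774, -0.013], [-0.4509, -0.6231, -0.6391], [0.3609, 0.5276, -0.769]], 't': [-0.5137, 0.2301, 1.296]}
top {'mtx': [[469.6354, 0.0, 260.0003], [0.0, 469.6354, 195.9965], [0.0, 0.0, 1.0]], 'R': [[0.0105, -0.9999, -0.0079], [-0.9877, -0.0091, -0.1561], [0.156, 0.0095, -0.9877]], 't': [-0.1181, 0.5188, 1.8753]}
wrist {'mtx': [[297.3186, 0.0, 249.1488], [0.0, 297.3186, 190.1865], [0.0, 0.0, 1.0]], 'hand_eye': [[0.0004, 0.9537, 0.3007, -0.0769], [-0.001, -0.3007, 0.9537, -0.1636], [1.0, -0.0007, 0.0008, -0.0007], [0.0, 0.0, 0.0, 1.0]]}
```

View pics/scene0.png

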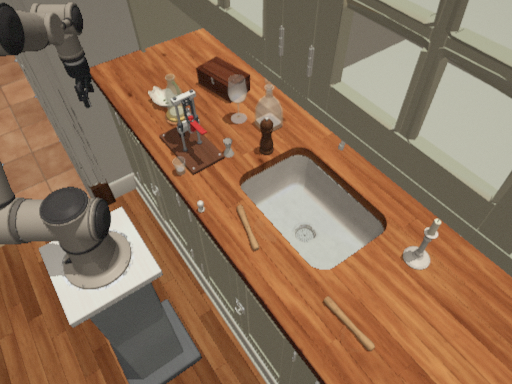

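View pics/top0.png

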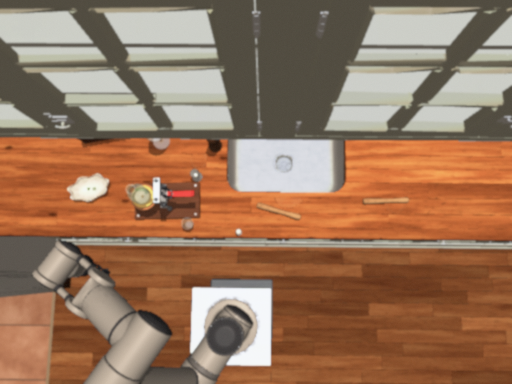

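View pics/wrist0.png

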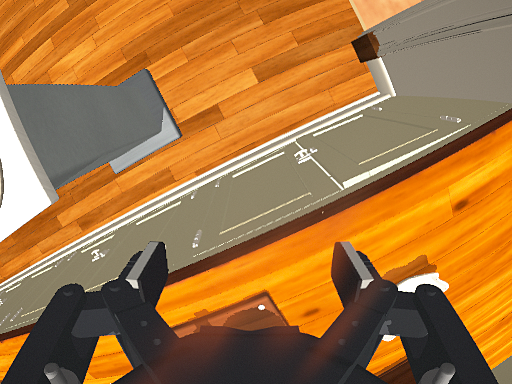

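The top view shows the lift at left, around (165,197), with its red tail pointing right. One muddler lies near (278,211) and a look-alike near (385,201). Next I'll enlarge the crops and deproject them.

```bash
cat > h.py <<'E'
import numpy as np,cv2
def load(n): return dict(np.load(f"pics/{n}.npz"))
def dep(c,u,v,r=0):
    d=c["depth"][int(round(v)),int(round(u))]
    p=np.array([(u-c["mtx"][0,2])/c["mtx"][0,0],(v-c["mtx"][1,2])/c["mtx"][1,1],1])*d
    return c["R"].T@(p-c["t"])
def proj(c,X):
    p=c["R"]@np.asarray(X)+c["t"]; q=c["mtx"]@p; return q[:2]/q[2]
def ray(c,u,v):
    o=-c["R"].T@c["t"]; d=c["R"].T@np.linalg.inv(c["mtx"])@np.array([u,v,1]); return o,d/np.linalg.norm(d)
def onz(c,u,v,z):
    o,d=ray(c,u,v); return o+d*(z-o[2])/d[2]
def tri(rs):
    A=np.zeros((3,3));b=np.zeros(3)
    for o,d in rs:
        P=np.eye(3)-np.outer(d,d);A+=P;b+=P@o
    X=np.linalg.solve(A,b)
    return X,[np.linalg.norm(np.cross(X-o,d)) for o,d in rs]
def crop(c,u0,v0,u1,v1,s,name):
    f=cv2.cvtColor(c["frame"],cv2.COLOR_RGB2BGR)[v0:v1,u0:u1]
    cv2.imwrite(f"pics/{name}.png",cv2.resize(f,None,fx=s,fy=s,interpolation=cv2.INTER_CUBIC))
E
python3 - <<'E'
from h import *
t=load("top0");s=load("scene0")
crop(t,120,160,320,250,4,"topc");crop(s,140,70,290,260,3,"sc")
for u,v in [(257,206),(278,211),(299,217),(238,232),(188,225),(196,175),(180,193),(199,216),(136,218),(364,201),(408,200)]: print((u,v),dep(t,u,v).round(3))
E
```

```text
(257, 206) [ 0.481 -0.101  0.02 ]
(278, 211) [ 0.462 -0.187  0.016]
(299, 217) [ 0.437 -0.273  0.029]
(238, 232) [ 0.372 -0.026  0.048]
(188, 225) [0.401 0.181 0.013]
(196, 175) [0.605 0.151 0.039]
(180, 193) [0.508 0.19  0.171]
(199, 216) [0.437 0.136 0.025]
(136, 218) [0.428 0.398 0.007]
(364, 201) [ 0.507 -0.541  0.017]
(408, 200) [ 0.511 -0.718  0.029]
```

View pics/topc.png

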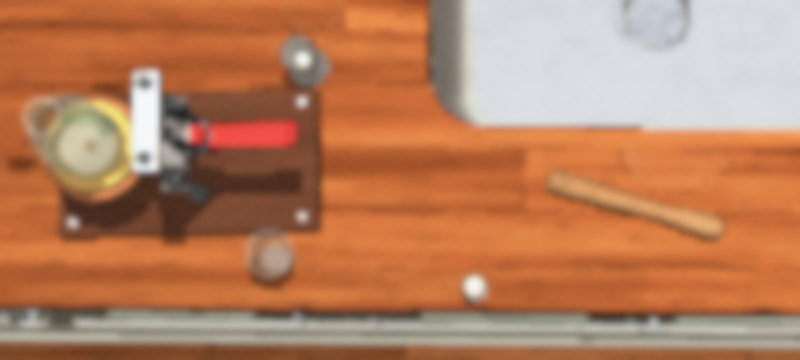

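View pics/sc.png

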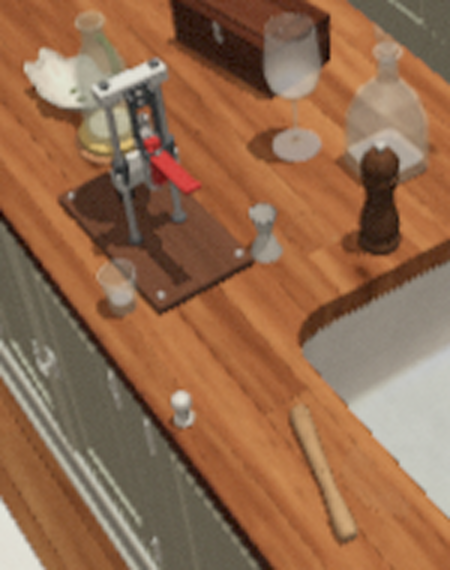

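Run:
```python
from h import *
t=load("top0");s=load("scene0")
T=lambda a,b:(120+a/4,160+b/4); S=lambda a,b:(140+a/3,70+b/3)
C={"(-y,-x)corner":(T(320,234),S(162,311)),"(-y,+x)":(T(320,91),S(254,262)),"(+y,-x)":(T(62,237),S(58,200))}
for k,(a,b) in C.items():
    print(k,onz(t,*a,.016).round(4),onz(s,*b,.016).round(4),tri([ray(t,*a),ray(s,*b)])[0].round(4))
M={"mudL":(T(549,183),S(298,407)),"mudR":(T(721,228),S(345,537))}
for k,(a,b) in M.items():
    X,e=tri([ray(t,*a),ray(s,*b)]);print(k,onz(t,*a,.012).round(4),onz(s,*b,.012).round(4),X.round(4),np.round(e,4))
M={"tailend":(T(297,134),S(192,185)),"jig":(T(303,58),S(264,220)),"glass":(T(270,258),S(118,290)),"stop":(T(474,287),S(180,400))}
for k,(a,b) in M.items():
    X,e=tri([ray(t,*a),ray(s,*b)]);print(k,X.round(4),np.round(e,4))
```

```text
(-y,-x)corner [0.428  0.1325 0.016 ] [0.4354 0.125  0.016 ] [0.4332 0.1321 0.0091]
(-y,+x) [0.5772 0.1371 0.016 ] [0.5761 0.1292 0.016 ] [0.5799 0.1382 0.0059]
(+y,-x) [0.4223 0.3977 0.016 ] [0.4212 0.3885 0.016 ] [0.4241 0.4005 0.0052]
mudL [ 0.4835 -0.1018  0.012 ] [ 0.4917 -0.0998  0.012 ] [ 0.4859 -0.1031  0.0185] [0.0034 0.0034]
mudR [ 0.4385 -0.2789  0.012 ] [ 0.4343 -0.2774  0.012 ] [ 0.4364 -0.2781  0.0121] [0.0023 0.0023]
tailend [0.5052 0.1336 0.1852] [0.001 0.001]
jig [0.6051 0.1486 0.0596] [0.0022 0.0022]
glass [0.4031 0.1811 0.026 ] [0.0013 0.0013]
stop [ 0.3744 -0.0281  0.0388] [0.0011 0.0011]
```

Emit:
{"name": "arm_command", "arguments": {"commands": [{"x": 15, "z": -15}, {"x": 30, "z": -31}, {"x": 30, "z": -31}, {"x": 30, "z": -31}, {"x": 30, "z": -31}, {"x": 30, "z": -31}, {"x": 30, "z": -31}, {"x": 30, "z": -31}, {"x": 30, "z": -31}, {"x": 30, "z": -31}, {"x": 30, "z": -31}, {"x": 30, "z": -31}]}}

```text
validation failed for argument at $.co...
```

Emit:
{"name": "arm_command", "arguments": {"commands": [{"x": 30, "z": -31, "turn": 8.5}, {"x": 30, "z": -31, "turn": 8.5}, {"x": 30, "z": -31, "turn": 8.5}, {"turn": 8.5}, {"turn": 8.5}, {"turn": 8.5}, {"turn": 8.5}, {"turn": 8.5}, {"turn": 8.5}, {}, {}]}}

```text
validation failed for argument at $.co...
```

Run:
```python
from cell import arm, viewer
from h import *
o=arm.get_obs();c=viewer.capture("wrist")
np.savez("pics/w1.npz",**c,p=o["tool_pos"],E=o["eef_rot"])
cv2.imwrite("pics/w1.png",cv2.cvtColor(c["frame"],cv2.COLOR_RGB2BGR))
for k in("clock","tool_pos","eef_rot","joint_pos","ft_force"):print(k,np.round(o[k],4).tolist())
```

```text
clock 0.15
tool_pos [0.2318, 0.4707, 0.2088]
eef_rot [[0.897, -0.0006, 0.4419], [-0.4419, -0.0009, 0.897], [-0.0001, -1.0, -0.0011]]
joint_pos [0.967, 0.3425, 1.5248, -0.0, 1.2754, -0.146]
ft_force [-0.8545, -0.2226, -0.3563]
```

View pics/w1.png

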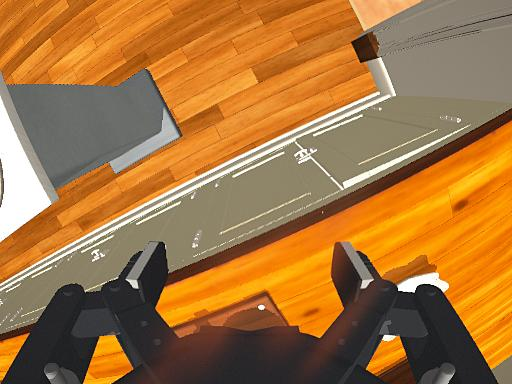

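Emit:
{"name": "arm_command", "arguments": {"commands": [{"x": 15, "y": 0, "z": -15, "turn": 0, "gripper": -1}, {"x": 30, "y": 0, "z": -31, "turn": 0, "gripper": -1}, {"x": 30, "y": 0, "z": -31, "turn": 0, "gripper": -1}, {"x": 30, "y": 0, "z": -31, "turn": 0, "gripper": -1}, {"x": 30, "y": 0, "z": -31, "turn": 0, "gripper": -1}, {"x": 30, "y": 0, "z": -31, "turn": 0, "gripper": -1}, {"x": 30, "y": 0, "z": -31, "turn": 0, "gripper": -1}, {"x": 30, "y": 0, "z": -31, "turn": 0, "gripper": -1}, {"x": 30, "y": 0, "z": -31, "turn": 0, "gripper": -1}, {"x": 30, "y": 0, "z": -31, "turn": 0, "gripper": -1}], "grip_force": 60}}

```text
clock: 1.2
tool_pos: [0.3579, 0.0796, 0.2094]
eef_rot: [[0.897, 0.001, 0.442], [-0.442, 0.0, 0.897], [0.0, -1.0, 0.0]]
ft_force: [1.5, -0.2, -0.0]
opening: 0.999
```

Emit:
{"name": "arm_command", "arguments": {"commands": [{"x": 31, "y": 0, "z": -31.5, "turn": 0, "gripper": -1}, {"x": 31, "y": 0, "z": -31.5, "turn": 0, "gripper": -1}, {"x": 31, "y": 0, "z": -31.5, "turn": 0, "gripper": -1}, {"x": 31, "y": 0, "z": -31.5, "turn": 0, "gripper": -1}, {"x": 31, "y": 0, "z": -31.5, "turn": 0, "gripper": -1}, {"x": 31, "y": 0, "z": -31.5, "turn": 0, "gripper": -1}, {"x": 31, "y": 0, "z": -31.5, "turn": 0, "gripper": -1}, {"x": 0, "y": 0, "z": 0, "turn": 8.5, "gripper": -1}, {"x": 0, "y": 0, "z": 0, "turn": 8.5, "gripper": -1}, {"x": 0, "y": 0, "z": 0, "turn": 8.5, "gripper": -1}, {"x": 0, "y": 0, "z": 0, "turn": 8.5, "gripper": -1}, {"x": 0, "y": 0, "z": 0, "turn": 8.5, "gripper": -1}]}}

```text
clock: 2.4
tool_pos: [0.4548, -0.2124, 0.209]
eef_rot: [[0.357, -0.0, 0.934], [-0.934, 0.0, 0.357], [-0.0, -1.0, -0.0]]
ft_force: [0.0, -0.2, -0.1]
opening: 1.004
```

Emit:
{"name": "arm_command", "arguments": {"commands": [{"x": 0, "y": 0, "z": 0, "turn": 8.5, "gripper": -1}, {"x": 0, "y": 0, "z": 0, "turn": 8.5, "gripper": -1}, {"x": 0, "y": 0, "z": 0, "turn": 8.5, "gripper": -1}, {"x": 0, "y": 0, "z": 0, "turn": 8.5, "gripper": -1}, {"x": 0, "y": 0, "z": 0, "turn": 0, "gripper": -1}, {"x": 0, "y": 0, "z": 0, "turn": 0, "gripper": -1}]}}

```text
clock: 3.0
tool_pos: [0.4549, -0.2124, 0.2092]
eef_rot: [[-0.216, -0.0, 0.976], [-0.976, 0.0, -0.216], [-0.0, -1.0, -0.0]]
ft_force: [0.1, 0.2, -0.2]
opening: 0.999
```

Run:
```python
from cell import arm, viewer
from h import *
o=arm.get_obs();c=viewer.capture("wrist")
np.savez("pics/w1.npz",**c,p=o["tool_pos"],E=o["eef_rot"])
cv2.imwrite("pics/w1.png",cv2.cvtColor(c["frame"],cv2.COLOR_RGB2BGR))
for k in("clock","tool_pos","eef_rot","joint_pos","ft_force"):print(k,np.round(o[k],4).tolist())
```

```text
clock 3.0
tool_pos [0.4549, -0.2124, 0.2092]
eef_rot [[-0.2165, -0.0002, 0.9763], [-0.9763, 0.0002, -0.2165], [-0.0002, -1.0, -0.0002]]
joint_pos [-0.5896, 0.3003, 1.5855, 0.0001, 1.2561, -0.3715]
ft_force [0.1389, 0.2088, -0.216]
```

View pics/w1.png

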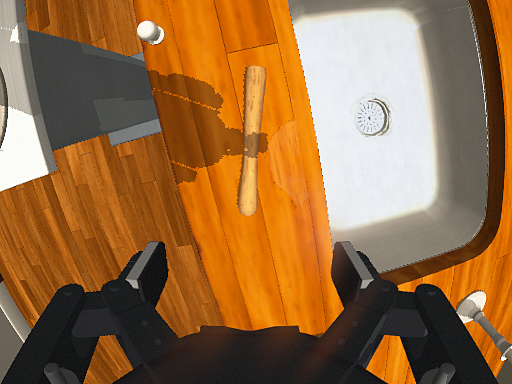

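```bash
cat >> h.py <<'E'
def wray(c,u,v):
    x=(u-c["mtx"][0,2])/c["mtx"][0,0];y=(v-c["mtx"][1,2])/c["mtx"][1,1];r=np.hypot(x,y)
    d=np.array([x/r*np.sin(r),y/r*np.sin(r),np.cos(r)]) if r>0 else np.array([0,0,1.])
    H=c["hand_eye"];E=c["E"]
    return E@H[:3,3]+c["p"],E@(H[:3,:3]@d)
def wonz(c,u,v,z):
    o,d=wray(c,u,v);return o+d*(z-o[2])/d[2]
def wdep(c,u,v):
    o,d=wray(c,u,v);ax=c["E"]@c["hand_eye"][:3,2];k=c["depth"][int(round(v)),int(round(u))]/(d@ax);return o+d*k
E
python3 - <<'E'
from h import *
w=load("w1");t=load("top0")
crop(w,200,50,300,230,3.3,"w1c")
for p in [(257,70),(246,212),(251,140)]:print(p,wonz(w,*p,.012).round(4),wdep(w,*p).round(4))
T=lambda a,b:(120+a/4,160+b/4)
for a,b in [(T(549,183),(257,67)),(T(721,228),(246,215))]:
    X,e=tri([ray(t,*a),wray(w,*b)]);print(X.round(4),np.round(e,4))
E
```

```text
(257, 70) [ 0.4882 -0.1046  0.012 ] [ 0.4877 -0.1056  0.0225]
(246, 212) [ 0.4362 -0.2767  0.012 ] [ 0.4373 -0.2724  0.0234]
(251, 140) [ 0.4628 -0.1864  0.012 ] [ 0.4629 -0.1854  0.0193]
[ 0.4887 -0.0998 -0.0147] [0.0022 0.0022]
[ 0.4368 -0.2778  0.021 ] [0.0008 0.0008]
```

View pics/w1c.png

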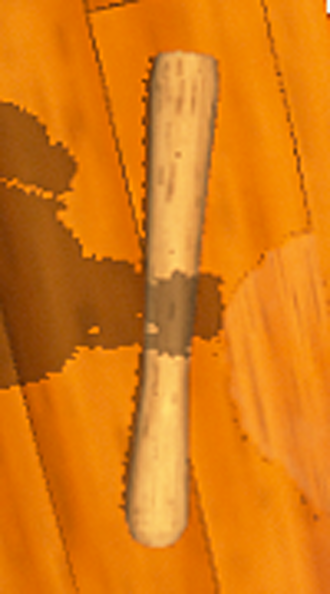

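Run:
```python
from h import *
w=load("w1")
P=[]
for v in range(55,225):
  for u in range(225,280):
    X=wdep(w,u,v)
    P.append(X)
P=np.array(P);print("table z",np.median(P[:,2]))
Q=P[P[:,2]>0.007+np.median(P[:,2])]
m,V=cv2.PCACompute(Q[:,:2].astype(np.float32),mean=None)
a=V[0]*np.sign(V[0][1]);n=np.array([a[1],-a[0]]);s=(Q[:,:2]-m[0])@a
print("axis",a,"ang",np.degrees(np.arctan2(a[1],a[0])),s.min(),s.max(),"center",m[0]+a*(s.min()+s.max())/2)
s-=(s.min()+s.max())/2;q=(Q[:,:2]-m[0])@n
for k in np.arange(-.095,.095,.01):
    i=(s>=k)&(s<k+.01)
    if i.any():print(round(k+.005,3),"mid",q[i].min().round(4),q[i].max().round(4),"ztop",np.percentile(Q[i,2],90).round(4))
```

```text
table z -0.000743592164370227
axis [0.2732866 0.9619327] ang 74.14007 -0.09861377808989986 0.08714201688095459 center [ 0.4623079  -0.18937669]
-0.09 mid -0.0119 0.0102 ztop 0.0227
-0.08 mid -0.0123 0.0123 ztop 0.0237
-0.07 mid -0.0116 0.0119 ztop 0.0231
-0.06 mid -0.0107 0.0113 ztop 0.0221
-0.05 mid -0.0099 0.0106 ztop 0.0215
-0.04 mid -0.0091 0.01 ztop 0.0208
-0.03 mid -0.0084 0.0088 ztop 0.0197
-0.02 mid -0.0079 0.0086 ztop 0.0197
-0.01 mid -0.0084 0.0092 ztop 0.0201
-0.0 mid -0.0089 0.0097 ztop 0.0203
0.01 mid -0.0095 0.0101 ztop 0.0202
0.02 mid -0.0089 0.0094 ztop 0.0209
0.03 mid -0.0094 0.0099 ztop 0.0212
0.04 mid -0.01 0.0106 ztop 0.0214
0.05 mid -0.0106 0.0111 ztop 0.3728
0.06 mid -0.0112 0.0116 ztop 0.022
0.07 mid -0.0117 0.0122 ztop 0.0226
0.08 mid -0.0111 0.0129 ztop 0.0229
0.09 mid -0.0112 0.0113 ztop 0.0221
```

Emit:
{"name": "arm_command", "arguments": {"commands": [{"x": 0, "y": 0, "z": 0, "turn": 3.4, "gripper": -1}, {"x": -2, "y": 30, "z": 1, "turn": 0, "gripper": -1}, {"x": 0, "y": 35, "z": 0, "turn": 0, "gripper": -1}, {"x": 0, "y": 35, "z": 0, "turn": 0, "gripper": -1}, {"x": 0, "y": 35, "z": 0, "turn": 0, "gripper": -1}, {"x": 0, "y": 30, "z": 0, "turn": 0, "gripper": -1}, {"x": 0, "y": 20, "z": 0, "turn": 0, "gripper": -1}, {"x": 0, "y": 10, "z": 0, "turn": 0, "gripper": -1}, {"x": 0, "y": 5, "z": 0, "turn": 0, "gripper": -1}, {"x": 0, "y": 4, "z": 0, "turn": 0, "gripper": -1}, {"x": 0, "y": 0, "z": 0, "turn": 0, "gripper": -1}, {"x": 0, "y": 0, "z": 0, "turn": 0, "gripper": -1}]}}

```text
clock: 4.25
tool_pos: [0.457, -0.2111, 0.0061]
eef_rot: [[-0.278, 0.001, 0.961], [-0.961, -0.001, -0.278], [0.0, -1.0, 0.002]]
ft_force: [-0.5, 0.4, 1.1]
opening: 0.999
```

Emit:
{"name": "arm_command", "arguments": {"commands": [{"x": 0, "y": 0, "z": 0, "turn": 0, "gripper": 1}, {"x": 0, "y": 0, "z": 0, "turn": 0, "gripper": 1}, {"x": 0, "y": 0, "z": 0, "turn": 0, "gripper": 1}, {"x": 0, "y": 0, "z": 0, "turn": 0, "gripper": 1}, {"x": 0, "y": 0, "z": 0, "turn": 0, "gripper": 1}, {"x": 0, "y": 0, "z": 0, "turn": 0, "gripper": 1}, {"x": 0, "y": 0, "z": 0, "turn": 0, "gripper": 1}, {"x": 0, "y": 0, "z": 0, "turn": 0, "gripper": 1}], "grip_force": 80}}

```text
clock: 5.05
tool_pos: [0.4564, -0.2108, 0.0053]
eef_rot: [[-0.278, -0.0, 0.961], [-0.961, 0.0, -0.278], [-0.0, -1.0, -0.0]]
ft_force: [-0.6, 0.6, -0.6]
opening: -0.001
```

```bash
cat > look.py <<'E'
import sys
from cell import arm, viewer
from h import *
n=sys.argv[1]
o=arm.get_obs();c=viewer.capture("wrist")
np.savez(f"pics/{n}.npz",**c,p=o["tool_pos"],E=o["eef_rot"])
cv2.imwrite(f"pics/{n}.png",cv2.cvtColor(c["frame"],cv2.COLOR_RGB2BGR))
for k in("clock","tool_pos","eef_rot","joint_pos","ft_force","moment","opening"):print(k,np.round(o[k],4).tolist())
E
python3 look.py w2
```

```text
clock 5.05
tool_pos [0.4564, -0.2108, 0.0053]
eef_rot [[-0.2778, -0.0, 0.9606], [-0.9606, 0.0001, -0.2778], [-0.0001, -1.0, -0.0]]
joint_pos [-0.5852, 0.5669, 1.8235, 0.0001, 0.7513, -0.3038]
ft_force [-0.6168, 0.6476, -0.6206]
moment [-0.0339, 0.0147, 0.0381]
opening -0.0015
```

View pics/w2.png

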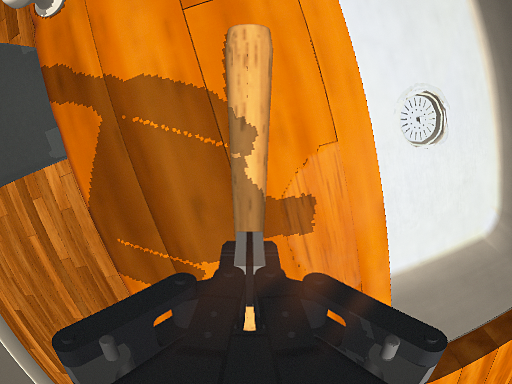

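```bash
cat >> h.py <<'E'
def wproj(c,X):
    q=c["E"].T@(np.asarray(X)-c["p"]);H=c["hand_eye"];d=H[:3,:3].T@(q-H[:3,3])
    r=np.hypot(d[0],d[1]);a=np.arctan2(r,d[2]);return c["mtx"][:2,2]+c["mtx"][0,0]*a*d[:2]/r
E
python3 - <<'E'
from h import *
from cell import viewer
w=load("w2")
print("tcp",wproj(w,w["p"]),"grasp",wproj(w,w["p"]+[0,0,.019]))
for p in [(249,30),(247,100),(247,180),(248,225),(249,240),(240,250),(249,262),(250,318)]:print(p,wdep(w,*p).round(4))
crop(w,170,180,330,384,4,"w2c") if 0 else crop(w,170,200,340,350,4,"w2c")
t=viewer.capture("top");np.savez("pics/top1.npz",**t);crop(t,220,170,320,245,6,"top1c")
E
```

```text
tcp [249.48590652 229.28070317] grasp [249.53449394 243.87411094]
(249, 30) [ 0.4871 -0.1038  0.022 ]
(247, 100) [ 0.4764 -0.1374  0.0225]
(247, 180) [ 0.4649 -0.1768  0.0201]
(248, 225) [ 0.4582 -0.2016  0.0198]
(249, 240) [ 0.459  -0.2007  0.0399]
(240, 250) [ 0.4552 -0.1993  0.0506]
(249, 262) [ 0.4591 -0.2007  0.0606]
(250, 318) [ 0.4415 -0.2637  0.0235]
```

View pics/w2c.png

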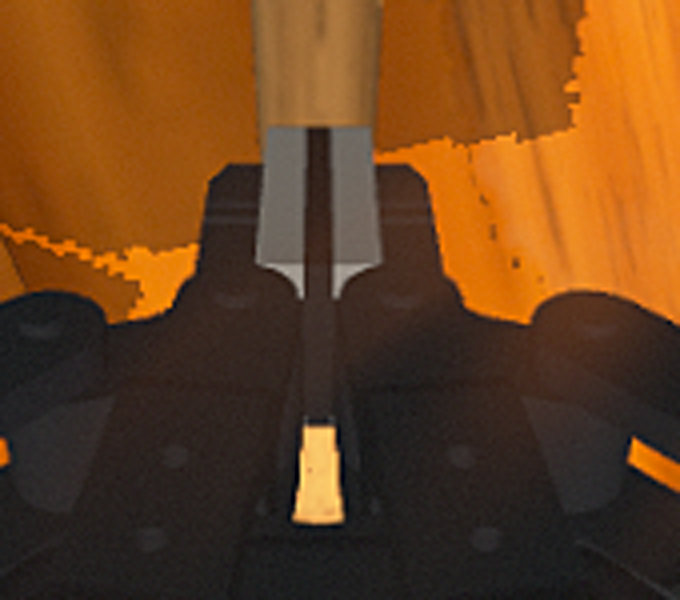

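View pics/top1c.png

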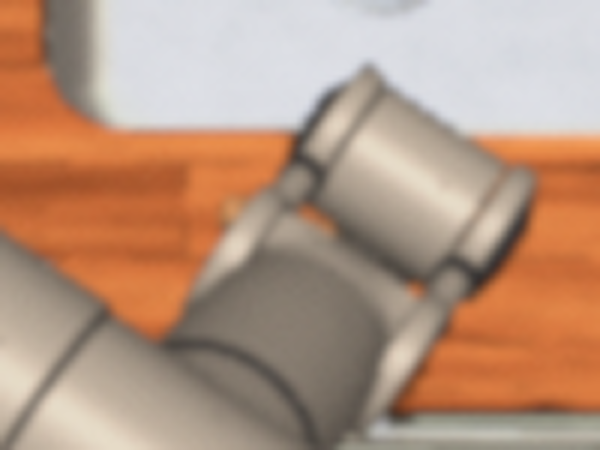

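Emit:
{"name": "arm_command", "arguments": {"commands": [{"x": 0, "y": -2, "z": 0, "turn": 0, "gripper": 1}, {"x": 0, "y": -3, "z": 0, "turn": 0, "gripper": 1}, {"x": 0, "y": 0, "z": 0, "turn": 0, "gripper": 1}, {"x": 0, "y": 0, "z": 0, "turn": 0, "gripper": 1}]}}

```text
clock: 5.55
tool_pos: [0.4566, -0.2108, 0.0105]
eef_rot: [[-0.278, 0.0, 0.961], [-0.961, -0.0, -0.278], [0.0, -1.0, 0.0]]
ft_force: [-0.4, -0.6, 0.8]
opening: -0.0
```

```bash
python3 look.py w3
python3 - <<'E'
from h import *
w=load("w3")
for p in [(249,30),(247,100),(247,180),(248,225),(249,240),(240,250),(249,262),(250,318)]:print(p,wdep(w,*p).round(4))
crop(w,170,180,340,340,4,"w3c")
E
```

```text
clock 5.55
tool_pos [0.4566, -0.2108, 0.0105]
eef_rot [[-0.2778, 0.0004, 0.9606], [-0.9606, -0.0002, -0.2778], [0.0, -1.0, 0.0005]]
joint_pos [-0.5852, 0.5579, 1.82, 0.0001, 0.7632, -0.3037]
ft_force [-0.3517, -0.6172, 0.7805]
moment [-0.0228, -0.0211, -0.0036]
opening -0.0005
(249, 30) [ 0.4876 -0.1026  0.0214]
(247, 100) [ 0.4765 -0.1374  0.0216]
(247, 180) [ 0.4646 -0.1782  0.0203]
(248, 225) [ 0.4577 -0.2038  0.02  ]
(249, 240) [ 0.4592 -0.2008  0.045 ]
(240, 250) [ 0.4552 -0.1997  0.0551]
(249, 262) [ 0.4591 -0.2009  0.0654]
(250, 318) [ 0.4403 -0.2683  0.0235]
```

View pics/w3c.png

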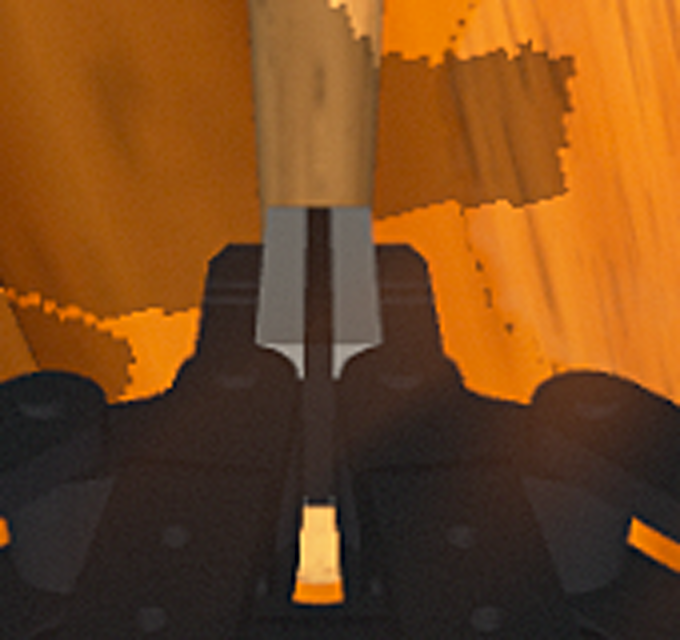

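Run:
```python
from h import *
w=load("w3")
def loc(w,u,v): return (w["E"].T@(wdep(w,u,v)-w["p"])*1000).round(1)
print("closed, tool mm (y<0 = behind TCP)")
for v in range(226,290,4):
    print(v,[loc(w,u,v).tolist() for u in (241,249,257)], loc(w,228,v).tolist())
w=load("w1")
print("open")
for u,v in [(340,246),(346,262),(352,280),(370,290),(376,305),(334,252),(350,244),(360,260),(160,246),(150,270)]: print((u,v),loc(w,u,v))
crop(w,310,220,420,340,6,"w1f")
```

```text
closed, tool mm (y<0 = behind TCP)
226 [[-6.0, -8.4, -4.9], [-6.3, -9.1, -0.3], [-5.9, -8.2, 4.3]] [3.4, 12.2, -13.9]
230 [[-2.8, -7.1, -4.9], [-3.7, -9.0, -0.3], [-3.3, -8.1, 4.3]] [6.0, 11.8, -14.0]
234 [[-10.5, -28.2, -4.3], [-10.7, -28.7, -0.3], [-10.8, -28.7, 3.7]] [9.1, 12.1, -14.1]
238 [[-10.9, -33.5, -4.2], [-10.3, -32.4, -0.3], [-10.8, -33.3, 3.6]] [12.0, 12.1, -14.2]
242 [[-9.9, -35.8, -4.1], [-10.4, -36.7, -0.3], [-10.9, -37.8, 3.5]] [-6.9, -30.2, -10.9]
246 [[-10.5, -41.0, -4.0], [-10.7, -41.4, -0.3], [-10.7, -41.4, 3.4]] [-6.6, -33.9, -10.6]
250 [[-10.1, -44.3, -3.9], [-10.8, -45.4, -0.3], [-10.5, -45.0, 3.3]] [-6.3, -37.4, -10.4]
254 [[-10.5, -48.6, -3.8], [-10.4, -48.5, -0.3], [-9.9, -47.5, 3.3]] [-6.3, -41.4, -10.2]
258 [[-10.5, -52.1, -3.7], [-10.6, -52.2, -0.3], [-10.7, -52.4, 3.2]] [-6.5, -45.5, -9.9]
262 [[-10.1, -54.8, -3.7], [-10.2, -55.0, -0.3], [-10.0, -54.7, 3.1]] [-6.0, -48.2, -9.7]
266 [[-10.3, -58.4, -3.6], [-10.8, -59.2, -0.3], [-10.7, -59.1, 3.0]] [-11.6, -60.5, -8.8]
270 [[-11.5, -63.4, -3.5], [-8.5, -58.7, -0.3], [-10.5, -61.7, 2.9]] [-12.8, -65.4, -8.5]
274 [[-11.6, -66.3, -3.4], [-6.6, -58.8, -0.3], [-11.5, -66.2, 2.8]] [-12.7, -68.2, -8.3]
278 [[-12.0, -69.7, -3.3], [-4.2, -58.3, -0.3], [-11.6, -69.2, 2.7]] [-11.1, -68.6, -8.3]
282 [[-11.6, -71.9, -3.3], [-1.9, -58.1, -0.3], [-11.0, -71.0, 2.7]] [-76.2, -163.6, -0.2]
286 [[-11.0, -73.6, -3.2], [-0.2, -58.6, -0.3], [-11.8, -74.7, 2.6]] [-12.0, -75.0, -7.9]
open
(340, 246) [-10.7 -43.2  42.7]
(346, 262) [ -9.  -55.1  42.4]
(352, 280) [ -6.  -65.1  42.6]
(370, 290) [-11.1 -79.7  44.4]
(376, 305) [-10.7 -88.2  43.7]
(334, 252) [ -3.6 -36.3  42.4]
(350, 244) [-10.3 -41.   48.6]
(360, 260) [-10.  -55.8  48.7]
(160, 246) [ -9.7 -41.2 -43. ]
(150, 270) [ -7.5 -59.4 -42.9]
```

View pics/w1f.png

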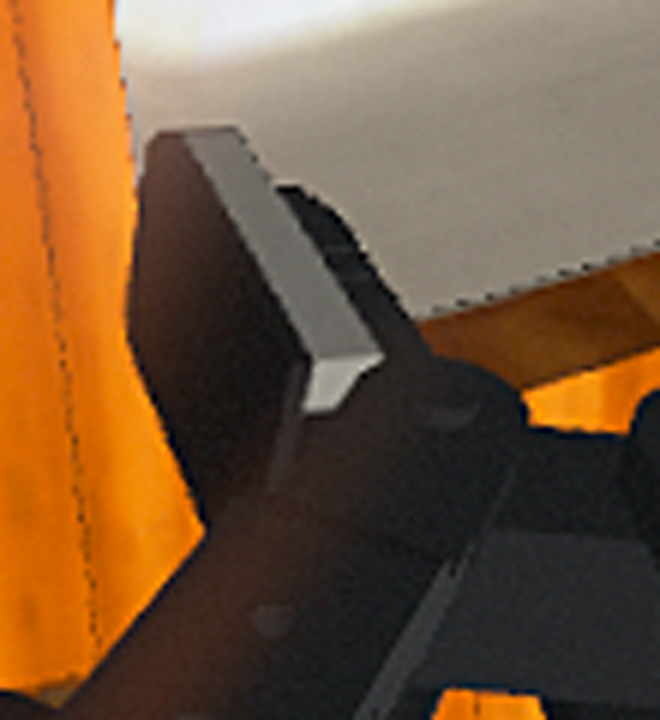

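The finger tips show about 27 mm behind the reported TCP, both in the depth and in how the fingers closed over the rod. The rod itself hasn't moved, so I'll open, go about 33 mm lower watching the force, and grip again.

Emit:
{"name": "arm_command", "arguments": {"commands": [{"x": 0, "y": 0, "z": 0, "turn": 0, "gripper": -1}, {"x": 0, "y": 0, "z": 0, "turn": 0, "gripper": -1}, {"x": 0, "y": 0, "z": 0, "turn": 0, "gripper": -1}, {"x": 0, "y": 0, "z": 0, "turn": 0, "gripper": -1}, {"x": 0, "y": 0, "z": 0, "turn": 0, "gripper": -1}, {"x": 0, "y": 0, "z": 0, "turn": 0, "gripper": -1}, {"x": 0, "y": 8, "z": 0, "turn": 0, "gripper": -1}, {"x": 0, "y": 8, "z": 0, "turn": 0, "gripper": -1}, {"x": 0, "y": 4, "z": 0, "turn": 0, "gripper": -1}, {"x": 0, "y": 0, "z": 0, "turn": 0, "gripper": -1}]}}

```text
clock: 6.6
tool_pos: [0.4559, -0.2104, -0.0107]
eef_rot: [[-0.278, -0.002, 0.961], [-0.961, 0.001, -0.278], [-0.001, -1.0, -0.002]]
ft_force: [-0.1, 0.3, -0.5]
opening: 1.0
```

Emit:
{"name": "arm_command", "arguments": {"commands": [{"x": 0, "y": 4, "z": 0, "turn": 0, "gripper": -1}, {"x": 0, "y": 4, "z": 0, "turn": 0, "gripper": -1}, {"x": 0, "y": 3, "z": 0, "turn": 0, "gripper": -1}, {"x": 0, "y": 2, "z": 0, "turn": 0, "gripper": -1}, {"x": 0, "y": 0, "z": 0, "turn": 0, "gripper": -1}]}}

```text
clock: 7.1
tool_pos: [0.4563, -0.2107, -0.023]
eef_rot: [[-0.278, -0.0, 0.961], [-0.961, 0.0, -0.278], [-0.0, -1.0, -0.0]]
ft_force: [-0.3, -0.5, -0.9]
opening: 0.999
```

```bash
python3 look.py w4
```

```text
clock 7.1
tool_pos [0.4563, -0.2107, -0.023]
eef_rot [[-0.2778, -0.0003, 0.9606], [-0.9606, 0.0003, -0.2778], [-0.0002, -1.0, -0.0004]]
joint_pos [-0.5852, 0.6166, 1.8398, 0.0001, 0.6856, -0.3038]
ft_force [-0.3201, -0.5169, -0.8609]
moment [0.0021, 0.0197, -0.0126]
opening 0.9994
```

View pics/w4.png

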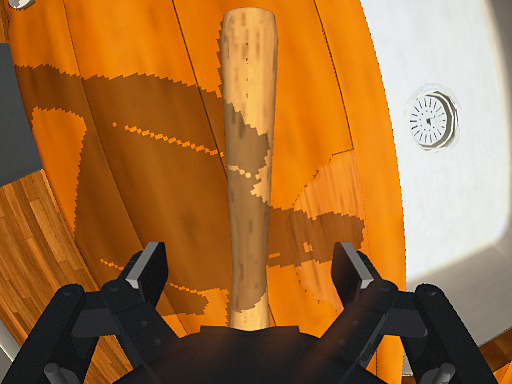

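Emit:
{"name": "arm_command", "arguments": {"commands": [{"x": 0, "y": 0, "z": 0, "turn": 0, "gripper": 1}, {"x": 0, "y": 0, "z": 0, "turn": 0, "gripper": 1}, {"x": 0, "y": 0, "z": 0, "turn": 0, "gripper": 1}, {"x": 0, "y": 0, "z": 0, "turn": 0, "gripper": 1}, {"x": 0, "y": 0, "z": 0, "turn": 0, "gripper": 1}, {"x": 0, "y": 0, "z": 0, "turn": 0, "gripper": 1}, {"x": 0, "y": 0, "z": 0, "turn": 0, "gripper": 1}], "grip_force": 80}}

```text
clock: 7.85
tool_pos: [0.457, -0.2112, -0.0215]
eef_rot: [[-0.278, 0.001, 0.961], [-0.961, -0.001, -0.278], [0.001, -1.0, 0.002]]
ft_force: [-1.5, 1.7, 12.0]
opening: 0.166
```

```bash
python3 look.py w5
```

```text
clock 7.85
tool_pos [0.457, -0.2112, -0.0215]
eef_rot [[-0.2777, 0.0014, 0.9607], [-0.9607, -0.001, -0.2777], [0.0005, -1.0, 0.0016]]
joint_pos [-0.5852, 0.614, 1.8389, -0.0, 0.687, -0.3037]
ft_force [-1.5123, 1.6833, 11.9566]
moment [0.1344, 0.4694, 0.0152]
opening 0.1662
```

View pics/w5.png

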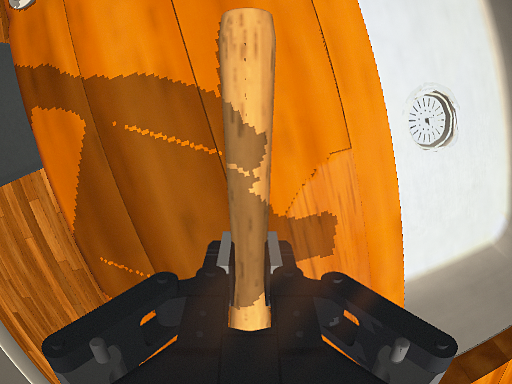

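Emit:
{"name": "arm_command", "arguments": {"commands": [{"x": 0, "y": -2, "z": 0, "turn": 0, "gripper": 1}, {"x": 0, "y": -3, "z": 0, "turn": 0, "gripper": 1}, {"x": 0, "y": -10, "z": 0, "turn": 0, "gripper": 1}, {"x": 0, "y": -20, "z": 0, "turn": 0, "gripper": 1}, {"x": 0, "y": -30, "z": 0, "turn": 0, "gripper": 1}, {"x": 0, "y": -30, "z": 0, "turn": 0, "gripper": 1}, {"x": 0, "y": -20, "z": 0, "turn": 0, "gripper": 1}, {"x": 0, "y": 0, "z": 0, "turn": 0, "gripper": 1}, {"x": 0, "y": 0, "z": 0, "turn": 0, "gripper": 1}], "grip_force": 80}}

```text
clock: 8.8
tool_pos: [0.4563, -0.2107, 0.0923]
eef_rot: [[-0.278, 0.0, 0.961], [-0.961, -0.0, -0.278], [-0.0, -1.0, 0.0]]
ft_force: [0.1, 0.5, -0.8]
opening: 0.166
```

```bash
python3 look.py w6
python3 - <<'E'
from h import *
for n in("top0","scene0"):
    c=load(n);f=c["frame"].astype(int)
    m=(f[...,0]>130)&(f[...,1]<70)&(f[...,2]<75)
    l,k,st,_=cv2.connectedComponentsWithStats(m.astype(np.uint8))
    i=max(range(1,l),key=lambda j:st[j,4]);print(n,st[i])
    vs,us=np.where(k==i)
    P=np.array([dep(c,u,v) for u,v in zip(us,vs)])
    Q=P[(P[:,2]>.14)&(P[:,2]<.19)]
    print(len(P),len(Q),"z pct",np.percentile(Q[:,2],[5,25,50,75,95]).round(4),"y",Q[:,1].min().round(4),Q[:,1].max().round(4))
    for y in np.arange(.13,.24,.012):
        j=(Q[:,1]>=y)&(Q[:,1]<y+.012)
        if j.sum()>1:print(round(y,3),j.sum(),Q[j,0].min().round(4),Q[j,0].max().round(4),Q[j,0].mean().round(4),np.median(Q[j,2]).round(4),Q[j,2].max().round(4))
E
```

```text
clock 8.8
tool_pos [0.4563, -0.2107, 0.0923]
eef_rot [[-0.2778, 0.0003, 0.9606], [-0.9606, -0.0001, -0.2778], [-0.0, -1.0, 0.0003]]
joint_pos [-0.5852, 0.4312, 1.7474, 0.0001, 0.9627, -0.3037]
ft_force [0.0827, 0.5106, -0.7834]
moment [-0.0653, 0.0078, -0.0154]
opening 0.1657
top0 [191 190   4   7  21]
21 17 z pct [0.1706 0.1749 0.1765 0.1787 0.1836] y 0.1354 0.1482
0.13 11 0.5 0.5191 0.5099 0.1765 0.185
0.142 6 0.5004 0.5193 0.512 0.1768 0.1787
scene0 [190 120  17  15  68]
68 57 z pct [0.1659 0.1753 0.1766 0.1786 0.1814] y 0.136 0.2278
0.13 9 0.4975 0.5167 0.5062 0.18 0.1842
0.142 4 0.4985 0.513 0.5056 0.1757 0.1803
0.154 6 0.4964 0.5144 0.5041 0.1771 0.1791
0.166 7 0.4961 0.5136 0.5048 0.1775 0.1811
0.178 5 0.497 0.5102 0.5011 0.1767 0.1794
0.19 9 0.4953 0.5118 0.5054 0.1766 0.1799
0.202 11 0.4959 0.5165 0.506 0.1759 0.1783
0.214 4 0.4955 0.5074 0.4998 0.171 0.1764
0.226 2 0.5015 0.5055 0.5035 0.1537 0.1578
```

View pics/w6.png

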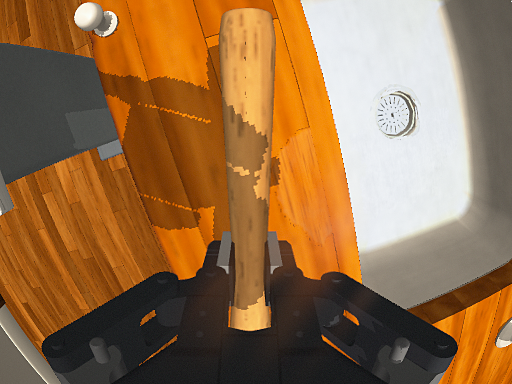

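Emit:
{"name": "arm_command", "arguments": {"commands": [{"x": 0, "y": -4, "z": 0, "turn": -5.9, "gripper": 1}, {"x": 0, "y": -4, "z": 0, "turn": -5.9, "gripper": 1}, {"x": 0, "y": -4, "z": 0, "turn": -5.8, "gripper": 1}, {"x": -20, "y": 0, "z": 6, "turn": 0, "gripper": 1}, {"x": -35, "y": 0, "z": 10.5, "turn": 0, "gripper": 1}, {"x": -35, "y": 0, "z": 10.5, "turn": 0, "gripper": 1}, {"x": -35, "y": 0, "z": 10.5, "turn": 0, "gripper": 1}, {"x": -35, "y": 0, "z": 10.5, "turn": 0, "gripper": 1}, {"x": -23, "y": 0, "z": 7, "turn": 0, "gripper": 1}, {"x": -11, "y": 0, "z": 3, "turn": 0, "gripper": 1}, {"x": 0, "y": 0, "z": 0, "turn": 0, "gripper": 1}, {"x": 0, "y": 0, "z": 0, "turn": 0, "gripper": 1}], "grip_force": 80}}

```text
clock: 10.05
tool_pos: [0.509, -0.016, 0.1037]
eef_rot: [[0.026, -0.001, 1.0], [-1.0, -0.0, 0.026], [0.0, -1.0, -0.001]]
ft_force: [0.2, -1.4, -1.2]
opening: 0.166
```

```bash
python3 look.py w7;  python3 - <<'E'
from h import *
from cell import viewer
for n in("scene","top"):
    c=viewer.capture(n);np.savez(f"pics/{n}2.npz",**c)
    crop(c,*((120,160,320,250,4) if n=="top" else (150,90,280,220,5)),n+"2c")
w=load("w7")
for p in [(248,12),(248,20),(248,100),(248,180),(248,220)]: print(p,(w["E"].T@(wdep(w,*p)-w["p"])*1000).round(1),wdep(w,*p).round(4))
E
```

```text
clock 10.05
tool_pos [0.509, -0.016, 0.1037]
eef_rot [[0.0256, -0.0013, 0.9997], [-0.9997, -0.0001, 0.0256], [0.0001, -1.0, -0.0013]]
joint_pos [-0.1818, 0.4273, 1.715, -0.0004, 1.0006, -0.2073]
ft_force [0.2069, -1.3859, -1.2363]
moment [-0.0707, 0.0294, 0.0233]
opening 0.1659
(248, 12) [-112.8  -43.3   -0.8] [0.5053 0.0967 0.147 ]
(248, 20) [-109.4  -43.1   -0.8] [0.5054 0.0933 0.1467]
(248, 100) [-76.1 -42.7  -0.8] [0.5063 0.0601 0.1464]
(248, 180) [-42.4 -41.4  -0.9] [0.5071 0.0264 0.145 ]
(248, 220) [-24.2 -42.   -0.9] [0.5075 0.0081 0.1457]
```

View pics/w7.png

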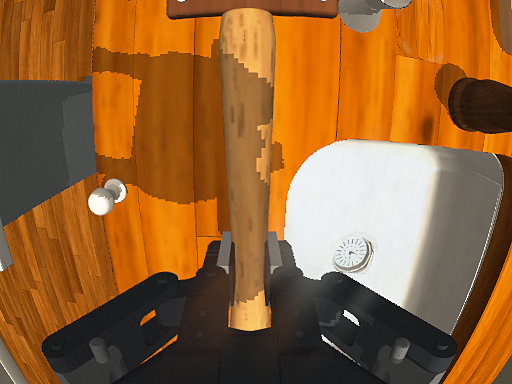

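View pics/scene2c.png

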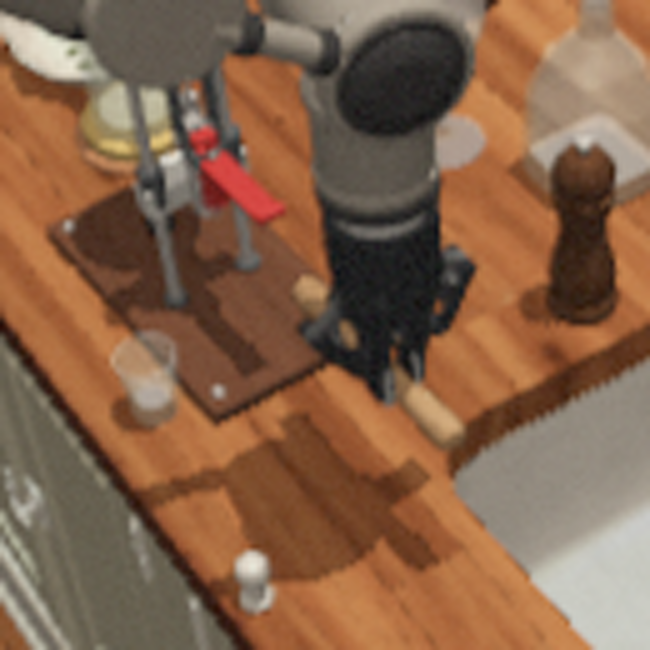

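View pics/top2c.png

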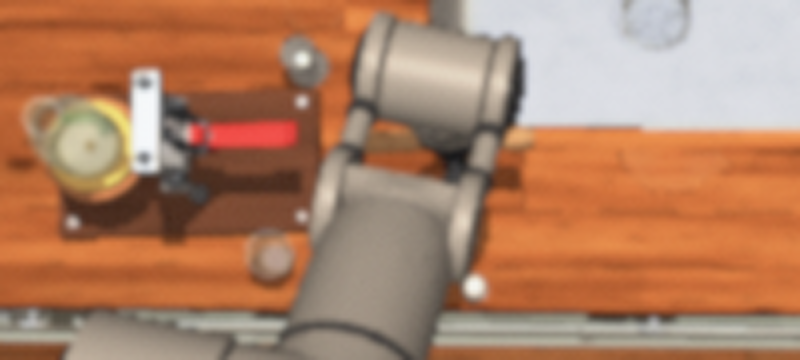

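Emit:
{"name": "arm_command", "arguments": {"commands": [{"x": -8, "y": 0, "z": 0, "turn": 0, "gripper": 1}, {"x": -12, "y": 0, "z": 0, "turn": 0, "gripper": 1}, {"x": -12, "y": 0, "z": 0, "turn": 0, "gripper": 1}, {"x": -12, "y": 0, "z": 0, "turn": 0, "gripper": 1}, {"x": -12, "y": 0, "z": 0, "turn": 0, "gripper": 1}, {"x": -7, "y": 0, "z": 0, "turn": 0, "gripper": 1}, {"x": 0, "y": 0, "z": 0, "turn": 0, "gripper": 1}, {"x": 0, "y": 0, "z": 0, "turn": 0, "gripper": 1}, {"x": 0, "y": 0, "z": 0, "turn": 0, "gripper": 1}], "grip_force": 80}}

```text
clock: 11.1
tool_pos: [0.5079, 0.0473, 0.1043]
eef_rot: [[0.025, 0.0, 1.0], [-1.0, -0.0, 0.025], [0.0, -1.0, 0.0]]
ft_force: [-0.9, 0.3, -0.5]
opening: 0.168
```

```bash
python3 look.py w8;  python3 - <<'E'
from h import *
from cell import viewer
for n in("scene","top"):
    c=viewer.capture(n);np.savez(f"pics/{n}3.npz",**c)
    crop(c,*((120,160,320,250,4) if n=="top" else (150,90,280,220,5)),n+"3c")
w=load("w8");crop(w,180,0,320,110,5,"w8c")
for v in range(2,60,4): print(v,[(wdep(w,u,v)).round(4).tolist() for u in(235,248,262)])
E
```

```text
clock 11.1
tool_pos [0.5079, 0.0473, 0.1043]
eef_rot [[0.0254, 0.0001, 0.9997], [-0.9997, -0.0001, 0.0254], [0.0001, -1.0, 0.0001]]
joint_pos [-0.0574, 0.4271, 1.7131, -0.0001, 1.0013, -0.0827]
ft_force [-0.926, 0.2657, -0.5124]
moment [-0.0318, 0.0778, -0.0396]
opening 0.1681
2 [[0.5004, 0.1552, 0.1748], [0.5045, 0.1552, 0.1749], [0.5088, 0.1559, 0.1734]]
6 [[0.5005, 0.1538, 0.175], [0.5045, 0.1533, 0.1765], [0.5088, 0.154, 0.1747]]
10 [[0.5005, 0.1524, 0.175], [0.5045, 0.1525, 0.1747], [0.5088, 0.1527, 0.1747]]
14 [[0.5006, 0.1508, 0.1756], [0.5045, 0.1514, 0.174], [0.5089, 0.1513, 0.1746]]
18 [[0.5006, 0.1498, 0.1746], [0.5046, 0.1498, 0.1746], [0.5089, 0.1499, 0.1747]]
22 [[0.5007, 0.1482, 0.1756], [0.5046, 0.1484, 0.1749], [0.5089, 0.1485, 0.175]]
26 [[0.5007, 0.147, 0.175], [0.5047, 0.1469, 0.1756], [0.5089, 0.1469, 0.1761]]
30 [[0.5008, 0.145, 0.1776], [0.5047, 0.1449, 0.1783], [0.5089, 0.1453, 0.1774]]
34 [[0.501, 0.1432, 0.1803], [0.5048, 0.1432, 0.1802], [0.5088, 0.1435, 0.1795]]
38 [[0.501, 0.142, 0.1801], [0.5048, 0.1419, 0.1808], [0.5089, 0.1422, 0.1797]]
42 [[0.5011, 0.1407, 0.18], [0.5048, 0.1407, 0.1805], [0.5089, 0.1409, 0.1803]]
46 [[0.5011, 0.1396, 0.1796], [0.5048, 0.1399, 0.1782], [0.5089, 0.1397, 0.1803]]
50 [[0.5011, 0.1384, 0.1795], [0.5049, 0.1384, 0.1798], [0.509, 0.1387, 0.1789]]
54 [[0.5011, 0.1374, 0.1777], [0.5049, 0.1375, 0.1775], [0.5091, 0.1376, 0.1777]]
58 [[0.501, 0.1365, 0.1755], [0.5049, 0.1369, 0.1733], [0.5092, 0.1368, 0.175]]
```

View pics/w8.png

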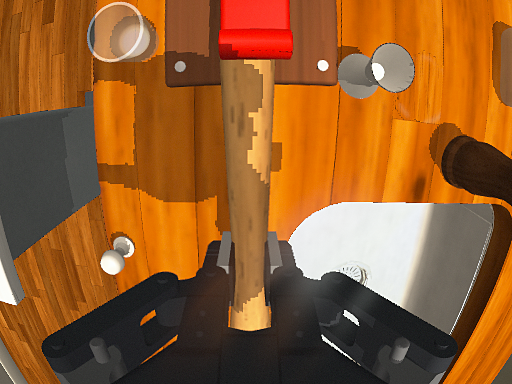

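View pics/scene3c.png

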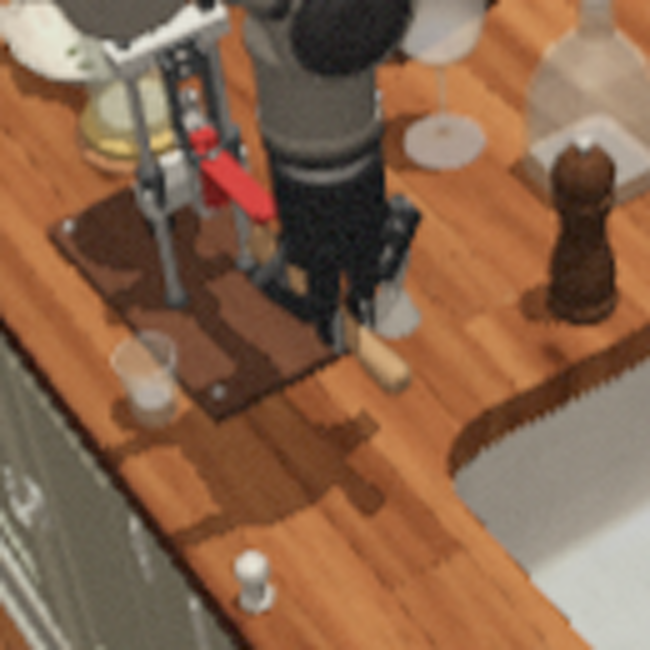

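View pics/top3c.png

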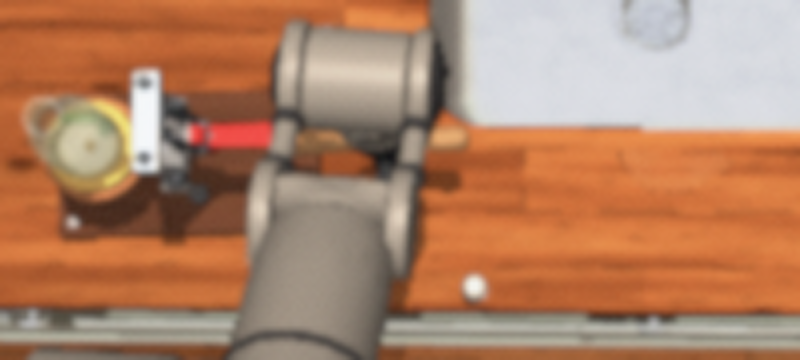

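```bash
cat > meas.py <<'E'
from cell import arm, viewer
from h import *
import sys
N=int(sys.argv[1]) if len(sys.argv)>1 else 3
F=[];M=[];Z=[];S=[]
for i in range(N):
    o=arm.get_obs();c=viewer.capture("wrist");c["p"]=o["tool_pos"];c["E"]=o["eef_rot"]
    F.append(o["ft_force"]);M.append(o["moment"])
    f=c["frame"].astype(int)
    P=np.array([wdep(c,u,v) for v in range(0,60,2) for u in range(228,272,3) if f[v,u,0]>130 and f[v,u,1]<60])
    a=P[(P[:,1]>.147)];b=P[(P[:,1]>.1385)&(P[:,1]<.1425)]
    Z.append([np.median(a[:,2]),np.median(b[:,2]),P[:,1].min()])
print("t",round(o["clock"],2),"tcp",np.round(o["tool_pos"],4).tolist(),"op",round(float(o["opening"]),3))
print("F",np.mean(F,0).round(2),"sd",np.std(F,0).round(2),"M",np.mean(M,0).round(3))
print("tail z, roll z, ymin",np.mean(Z,0).round(4))
E
python3 meas.py 4
```

```text
t 11.4 tcp [0.5079, 0.0474, 0.1043] op 0.169
F [-0.04 -0.02 -0.92] sd [0.46 0.27 0.57] M [-0.018  0.005  0.002]
tail z, roll z, ymin [0.175  0.1796 0.1235]
```

Emit:
{"name": "arm_command", "arguments": {"commands": [{"x": 0, "y": -4, "z": 0, "turn": 0, "gripper": 1}, {"x": 0, "y": -4, "z": 0, "turn": 0, "gripper": 1}, {"x": 0, "y": -3, "z": 0, "turn": 0, "gripper": 1}, {"x": 0, "y": -1, "z": 0, "turn": 0, "gripper": 1}, {"x": 0, "y": 0, "z": 0, "turn": 0, "gripper": 1}]}}

```text
clock: 11.95
tool_pos: [0.508, 0.0476, 0.1166]
eef_rot: [[0.026, 0.001, 1.0], [-1.0, 0.0, 0.026], [-0.0, -1.0, 0.001]]
ft_force: [-0.3, -0.5, -0.5]
opening: 0.169
```

```bash
python3 meas.py 4
```

```text
t 12.1 tcp [0.5077, 0.0476, 0.1162] op 0.168
F [ 0.31  0.07 -0.61] sd [0.34 0.41 0.58] M [-0.031 -0.007  0.025]
tail z, roll z, ymin [0.175  0.1796 0.1239]
```

Emit:
{"name": "arm_command", "arguments": {"commands": [{"x": 0, "y": -2, "z": 0, "turn": 0, "gripper": 1}, {"x": 0, "y": -2, "z": 0, "turn": 0, "gripper": 1}, {"x": 0, "y": -1, "z": 0, "turn": 0, "gripper": 1}, {"x": 0, "y": -1, "z": 0, "turn": 0, "gripper": 1}, {"x": 0, "y": 0, "z": 0, "turn": 0, "gripper": 1}]}}

```text
clock: 12.65
tool_pos: [0.508, 0.0476, 0.1225]
eef_rot: [[0.026, 0.0, 1.0], [-1.0, 0.0, 0.026], [-0.0, -1.0, 0.0]]
ft_force: [-0.2, -0.2, -0.9]
opening: 0.171
```

```bash
python3 meas.py 3
```

```text
t 12.75 tcp [0.5078, 0.0476, 0.1223] op 0.172
F [-0.01  0.26 -0.51] sd [0.2  0.54 0.46] M [-0.045 -0.017 -0.011]
tail z, roll z, ymin [0.175  0.1797 0.1288]
```

Emit:
{"name": "arm_command", "arguments": {"commands": [{"x": 0, "y": -1, "z": 0, "turn": 0, "gripper": 1}, {"x": 0, "y": -1, "z": 0, "turn": 0, "gripper": 1}, {"x": 0, "y": 0, "z": 0, "turn": 0, "gripper": 1}]}}

```text
clock: 13.1
tool_pos: [0.508, 0.0476, 0.1244]
eef_rot: [[0.026, 0.0, 1.0], [-1.0, 0.0, 0.026], [-0.0, -1.0, 0.0]]
ft_force: [0.2, 0.8, -0.7]
opening: 0.17
```

```bash
python3 meas.py 3
```

```text
t 13.2 tcp [0.5079, 0.0476, 0.1243] op 0.168
F [ 0.46  0.07 -0.11] sd [0.36 0.55 0.41] M [-0.026  0.052  0.01 ]
tail z, roll z, ymin [0.1749 0.1797 0.1239]
```

Emit:
{"name": "arm_command", "arguments": {"commands": [{"x": 0, "y": -1, "z": 0, "turn": 0, "gripper": 1}, {"x": 0, "y": 0, "z": 0, "turn": 0, "gripper": 1}]}}

```text
clock: 13.45
tool_pos: [0.5079, 0.0476, 0.1254]
eef_rot: [[0.026, 0.0, 1.0], [-1.0, 0.0, 0.026], [-0.0, -1.0, 0.0]]
ft_force: [0.9, 0.8, -1.0]
opening: 0.168
```

```bash
python3 meas.py 3
```

```text
t 13.55 tcp [0.5078, 0.0476, 0.1253] op 0.172
F [ 0.11  0.69 -1.03] sd [0.59 0.37 0.16] M [-0.052  0.026  0.018]
tail z, roll z, ymin [0.1751 0.1797 0.134 ]
```

Emit:
{"name": "arm_command", "arguments": {"commands": [{"x": 0, "y": -1, "z": 0, "turn": 0, "gripper": 1}, {"x": 0, "y": 0, "z": 0, "turn": 0, "gripper": 1}]}}

```text
clock: 13.8
tool_pos: [0.5078, 0.0476, 0.1263]
eef_rot: [[0.026, -0.0, 1.0], [-1.0, -0.0, 0.026], [0.0, -1.0, -0.0]]
ft_force: [1.0, -0.4, -1.4]
opening: 0.169
```

```bash
python3 meas.py 3
```

```text
t 13.9 tcp [0.5078, 0.0476, 0.1262] op 0.163
F [ 0.13 -0.5  -1.83] sd [0.78 0.21 0.36] M [-0.167  0.017  0.031]
tail z, roll z, ymin [0.175  0.1798 0.1238]
```

Emit:
{"name": "arm_command", "arguments": {"commands": [{"x": 0, "y": -1, "z": 0, "turn": 0, "gripper": 1}, {"x": 0, "y": 0, "z": 0, "turn": 0, "gripper": 1}]}}

```text
clock: 14.15
tool_pos: [0.5078, 0.0475, 0.1273]
eef_rot: [[0.026, -0.0, 1.0], [-1.0, -0.0, 0.026], [0.0, -1.0, -0.0]]
ft_force: [-0.2, -0.8, -3.2]
opening: 0.162
```

```bash
python3 meas.py 3
```

```text
t 14.25 tcp [0.5077, 0.0475, 0.1272] op 0.168
F [-0.42 -0.97 -3.01] sd [0.45 0.44 0.21] M [-0.383  0.003  0.019]
tail z, roll z, ymin [0.1752 0.1798 0.1238]
```

Emit:
{"name": "arm_command", "arguments": {"commands": [{"x": 0, "y": -1, "z": 0, "turn": 0, "gripper": 1}, {"x": 0, "y": -1, "z": 0, "turn": 0, "gripper": 1}, {"x": 0, "y": 0, "z": 0, "turn": 0, "gripper": 1}]}}

```text
clock: 14.6
tool_pos: [0.5079, 0.0475, 0.1294]
eef_rot: [[0.026, 0.0, 1.0], [-1.0, -0.0, 0.026], [0.0, -1.0, 0.0]]
ft_force: [-0.2, -1.7, -3.5]
opening: 0.173
```

```bash
python3 meas.py 2
```

```text
t 14.65 tcp [0.5078, 0.0476, 0.1293] op 0.166
F [-0.52 -1.34 -4.11] sd [0.3  0.33 0.58] M [-0.506  0.022  0.025]
tail z, roll z, ymin [0.1766 0.1817 0.1238]
```

Emit:
{"name": "arm_command", "arguments": {"commands": [{"x": 0, "y": -1, "z": 0, "turn": 0, "gripper": 1}, {"x": 0, "y": -1, "z": 0, "turn": 0, "gripper": 1}, {"x": 0, "y": 0, "z": 0, "turn": 0, "gripper": 1}]}}

```text
clock: 15.0
tool_pos: [0.5081, 0.0479, 0.1317]
eef_rot: [[0.026, 0.001, 1.0], [-1.0, 0.001, 0.026], [-0.001, -1.0, 0.001]]
ft_force: [0.8, 0.3, -0.9]
opening: 0.164
```

```bash
python3 meas.py 2
```

```text
t 15.05 tcp [0.5081, 0.0478, 0.1316] op 0.166
F [ 0.39  0.08 -0.79] sd [0.42 0.18 0.13] M [-0.154  0.038  0.054]
tail z, roll z, ymin [0.1804 0.1862 0.1316]
```

Emit:
{"name": "arm_command", "arguments": {"commands": [{"x": 0, "y": -1, "z": 0, "turn": 0, "gripper": 1}, {"x": 0, "y": -1, "z": 0, "turn": 0, "gripper": 1}, {"x": 0, "y": -0.8, "z": 0, "turn": 0, "gripper": 1}, {"x": 0, "y": 0, "z": 0, "turn": 0, "gripper": 1}]}}

```text
clock: 15.5
tool_pos: [0.5079, 0.0476, 0.1342]
eef_rot: [[0.026, 0.0, 1.0], [-1.0, 0.0, 0.026], [-0.0, -1.0, 0.0]]
ft_force: [-0.3, -0.4, -2.4]
opening: 0.168
```

```bash
python3 meas.py 2
cat > tray.py <<'E'
import sys
from cell import viewer
from h import *
n=sys.argv[1]
c=viewer.capture("scene");np.savez(f"pics/{n}.npz",**c);crop(c,150,60,250,180,5,n)
t=viewer.capture("top");np.savez(f"pics/{n}t.npz",**t)
for nm,c in(("now",t),("start",load("top0"))):
    zs=[dep(c,u,v) for u in range(132,158,1) for v in range(184,208)]
    zs=np.array(zs);print(nm,"bottle region top z pct",np.percentile(zs[:,2],[50,80,90,97]).round(3))
E
python3 tray.py s4
```

```text
t 15.55 tcp [0.5079, 0.0476, 0.1342] op 0.168
F [ 0.52 -0.46 -1.77] sd [0.83 0.04 0.68] M [-0.199 -0.02  -0.03 ]
tail z, roll z, ymin [0.1826 0.1887 0.1314]
now bottle region top z pct [0.211 0.266 0.275 0.291]
start bottle region top z pct [0.214 0.268 0.277 0.297]
```

View pics/s4.png

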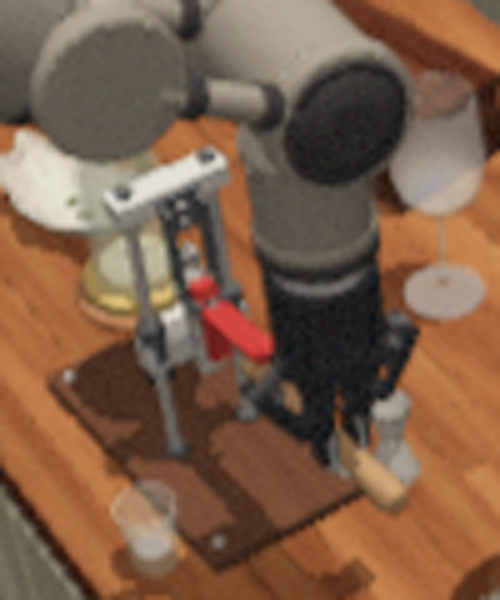

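Emit:
{"name": "arm_command", "arguments": {"commands": [{"x": 0, "y": -0.9, "z": 0, "turn": 0, "gripper": 1}, {"x": 0, "y": 0, "z": 0, "turn": 0, "gripper": 1}, {"x": 0, "y": 0, "z": 0, "turn": 0, "gripper": 1}]}}

```text
clock: 16.0
tool_pos: [0.5079, 0.0476, 0.135]
eef_rot: [[0.026, 0.0, 1.0], [-1.0, -0.0, 0.026], [0.0, -1.0, 0.0]]
ft_force: [-0.9, -0.1, -2.2]
opening: 0.164
```

```bash
python3 meas.py 4; python3 tray.py s5
```

```text
t 16.15 tcp [0.5078, 0.0476, 0.135] op 0.165
F [-0.59 -0.94 -2.1 ] sd [0.87 0.7  0.39] M [-0.268  0.003 -0.005]
tail z, roll z, ymin [0.1832 0.1893 0.1238]
now bottle region top z pct [0.214 0.266 0.273 0.283]
start bottle region top z pct [0.214 0.268 0.277 0.297]
```

Emit:
{"name": "arm_command", "arguments": {"commands": [{"x": 0, "y": -0.5, "z": 0, "turn": 0, "gripper": 1}, {"x": 0, "y": 0, "z": 0, "turn": 0, "gripper": 1}, {"x": 0, "y": 0, "z": 0, "turn": 0, "gripper": 1}, {"x": 0, "y": 0, "z": 0, "turn": 0, "gripper": 1}]}}

```text
clock: 16.7
tool_pos: [0.5078, 0.0476, 0.1355]
eef_rot: [[0.026, 0.0, 1.0], [-1.0, 0.0, 0.026], [-0.0, -1.0, 0.0]]
ft_force: [0.6, -1.6, -1.9]
opening: 0.166
```

```bash
python3 meas.py 4; python3 tray.py s6
```

```text
t 16.85 tcp [0.5078, 0.0476, 0.1355] op 0.167
F [ 0.62 -1.   -1.7 ] sd [0.39 0.36 0.37] M [-0.287 -0.011  0.   ]
tail z, roll z, ymin [0.1836 0.1899 0.1276]
now bottle region top z pct [0.206 0.264 0.271 0.276]
start bottle region top z pct [0.214 0.268 0.277 0.297]
```

Emit:
{"name": "arm_command", "arguments": {"commands": [{"x": 0, "y": 0, "z": 0, "turn": 0, "gripper": 1}, {"x": 0, "y": 0, "z": 0, "turn": 0, "gripper": 1}, {"x": 0, "y": 0, "z": 0, "turn": 0, "gripper": 1}, {"x": 0, "y": 0, "z": 0, "turn": 0, "gripper": 1}, {"x": 0, "y": 0, "z": 0, "turn": 0, "gripper": 1}, {"x": 0, "y": 0, "z": 0, "turn": 0, "gripper": 1}, {"x": 0, "y": 0, "z": 0, "turn": 0, "gripper": 1}, {"x": 0, "y": 0, "z": 0, "turn": 0, "gripper": 1}]}}

```text
clock: 17.8
tool_pos: [0.5079, 0.0476, 0.1355]
eef_rot: [[0.026, 0.0, 1.0], [-1.0, 0.0, 0.026], [-0.0, -1.0, 0.0]]
ft_force: [0.6, -1.4, -2.1]
opening: 0.166
```

```bash
python3 meas.py 2; python3 tray.py s7
```

```text
t 17.85 tcp [0.5078, 0.0476, 0.1355] op 0.167
F [ 0.2  -1.28 -1.89] sd [0.42 0.13 0.18] M [-0.296 -0.028 -0.013]
tail z, roll z, ymin [0.1835 0.1899 0.1238]
now bottle region top z pct [0.196 0.254 0.267 0.274]
start bottle region top z pct [0.214 0.268 0.277 0.297]
```

View pics/s7.png

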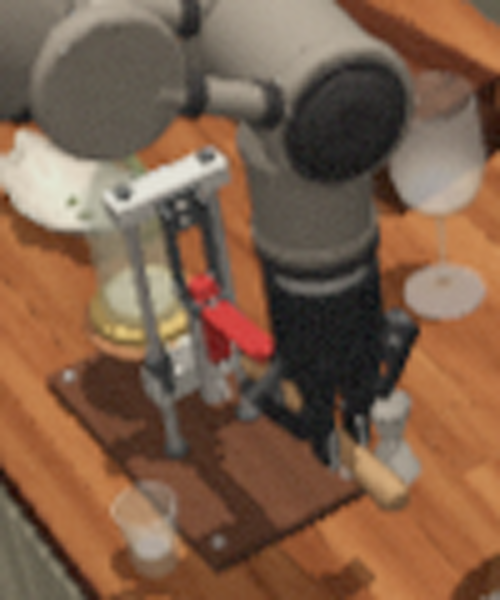

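The gold tray rim has moved down from about (130,305) to (145,335) in the crop, so the tray is sinking. I'll keep holding.

Emit:
{"name": "arm_command", "arguments": {"commands": [{"x": 0, "y": 0, "z": 0, "turn": 0, "gripper": 1}, {"x": 0, "y": 0, "z": 0, "turn": 0, "gripper": 1}, {"x": 0, "y": 0, "z": 0, "turn": 0, "gripper": 1}, {"x": 0, "y": 0, "z": 0, "turn": 0, "gripper": 1}, {"x": 0, "y": 0, "z": 0, "turn": 0, "gripper": 1}, {"x": 0, "y": 0, "z": 0, "turn": 0, "gripper": 1}, {"x": 0, "y": 0, "z": 0, "turn": 0, "gripper": 1}, {"x": 0, "y": 0, "z": 0, "turn": 0, "gripper": 1}, {"x": 0, "y": 0, "z": 0, "turn": 0, "gripper": 1}, {"x": 0, "y": 0, "z": 0, "turn": 0, "gripper": 1}, {"x": 0, "y": 0, "z": 0, "turn": 0, "gripper": 1}, {"x": 0, "y": 0, "z": 0, "turn": 0, "gripper": 1}]}}

```text
clock: 19.2
tool_pos: [0.5079, 0.0476, 0.1355]
eef_rot: [[0.026, 0.0, 1.0], [-1.0, 0.0, 0.026], [-0.0, -1.0, 0.0]]
ft_force: [0.4, -1.0, -2.6]
opening: 0.165
```

```bash
python3 meas.py 2; python3 tray.py s8
```

```text
t 19.25 tcp [0.5078, 0.0476, 0.1355] op 0.166
F [-0.1  -1.39 -2.55] sd [0.47 0.43 0.09] M [-0.28   0.013 -0.032]
tail z, roll z, ymin [0.1836 0.19   0.1238]
now bottle region top z pct [0.18  0.239 0.267 0.273]
start bottle region top z pct [0.214 0.268 0.277 0.297]
```

Emit:
{"name": "arm_command", "arguments": {"commands": [{"x": 0, "y": 0, "z": 0, "turn": 0, "gripper": 1}, {"x": 0, "y": 0, "z": 0, "turn": 0, "gripper": 1}, {"x": 0, "y": 0, "z": 0, "turn": 0, "gripper": 1}, {"x": 0, "y": 0, "z": 0, "turn": 0, "gripper": 1}, {"x": 0, "y": 0, "z": 0, "turn": 0, "gripper": 1}, {"x": 0, "y": 0, "z": 0, "turn": 0, "gripper": 1}, {"x": 0, "y": 0, "z": 0, "turn": 0, "gripper": 1}, {"x": 0, "y": 0, "z": 0, "turn": 0, "gripper": 1}, {"x": 0, "y": 0, "z": 0, "turn": 0, "gripper": 1}, {"x": 0, "y": 0, "z": 0, "turn": 0, "gripper": 1}, {"x": 0, "y": 0, "z": 0, "turn": 0, "gripper": 1}, {"x": 0, "y": 0, "z": 0, "turn": 0, "gripper": 1}]}}

```text
clock: 20.6
tool_pos: [0.5078, 0.0476, 0.1355]
eef_rot: [[0.026, 0.0, 1.0], [-1.0, 0.0, 0.026], [-0.0, -1.0, 0.0]]
ft_force: [0.6, -0.6, -2.3]
opening: 0.169
```

```bash
python3 meas.py 2; python3 tray.py s9
```

```text
t 20.65 tcp [0.5078, 0.0476, 0.1355] op 0.165
F [ 0.02 -0.45 -1.9 ] sd [0.53 0.13 0.45] M [-0.286 -0.008  0.014]
tail z, roll z, ymin [0.1836 0.1899 0.1238]
now bottle region top z pct [0.158 0.221 0.268 0.274]
start bottle region top z pct [0.214 0.268 0.277 0.297]
```

View pics/s9.png

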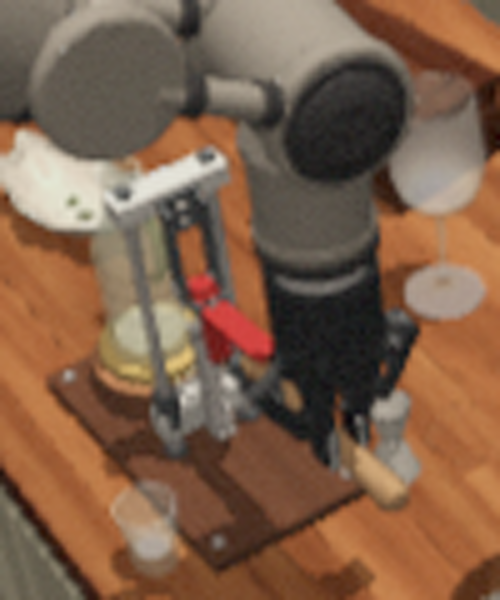

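Emit:
{"name": "arm_command", "arguments": {"commands": [{"x": 0, "y": 0, "z": 0, "turn": 0, "gripper": 1}, {"x": 0, "y": 0, "z": 0, "turn": 0, "gripper": 1}, {"x": 0, "y": 0, "z": 0, "turn": 0, "gripper": 1}, {"x": 0, "y": 0, "z": 0, "turn": 0, "gripper": 1}, {"x": 0, "y": 0, "z": 0, "turn": 0, "gripper": 1}, {"x": 0, "y": 0, "z": 0, "turn": 0, "gripper": 1}, {"x": 0, "y": 0, "z": 0, "turn": 0, "gripper": 1}, {"x": 0, "y": 0, "z": 0, "turn": 0, "gripper": 1}, {"x": 0, "y": 0, "z": 0, "turn": 0, "gripper": 1}, {"x": 0, "y": 0, "z": 0, "turn": 0, "gripper": 1}, {"x": 0, "y": 0, "z": 0, "turn": 0, "gripper": 1}, {"x": 0, "y": 0, "z": 0, "turn": 0, "gripper": 1}]}}

```text
clock: 22.0
tool_pos: [0.5078, 0.0476, 0.1355]
eef_rot: [[0.026, 0.0, 1.0], [-1.0, 0.0, 0.026], [-0.0, -1.0, 0.0]]
ft_force: [0.3, -0.3, -2.4]
opening: 0.168
```

Emit:
{"name": "arm_command", "arguments": {"commands": [{"x": 0, "y": 0, "z": 0, "turn": 0, "gripper": 1}, {"x": 0, "y": 0, "z": 0, "turn": 0, "gripper": 1}, {"x": 0, "y": 0, "z": 0, "turn": 0, "gripper": 1}, {"x": 0, "y": 0, "z": 0, "turn": 0, "gripper": 1}, {"x": 0, "y": 0, "z": 0, "turn": 0, "gripper": 1}, {"x": 0, "y": 0, "z": 0, "turn": 0, "gripper": 1}, {"x": 0, "y": 0, "z": 0, "turn": 0, "gripper": 1}, {"x": 0, "y": 0, "z": 0, "turn": 0, "gripper": 1}, {"x": 0, "y": 0, "z": 0, "turn": 0, "gripper": 1}, {"x": 0, "y": 0, "z": 0, "turn": 0, "gripper": 1}, {"x": 0, "y": 0, "z": 0, "turn": 0, "gripper": 1}, {"x": 0, "y": 0, "z": 0, "turn": 0, "gripper": 1}]}}

```text
clock: 23.2
tool_pos: [0.5079, 0.0476, 0.1355]
eef_rot: [[0.026, 0.0, 1.0], [-1.0, 0.0, 0.026], [-0.0, -1.0, 0.0]]
ft_force: [-0.5, -1.9, -2.9]
opening: 0.168
```

Emit:
{"name": "arm_command", "arguments": {"commands": [{"x": 0, "y": 0, "z": 0, "turn": 0, "gripper": 1}, {"x": 0, "y": 0, "z": 0, "turn": 0, "gripper": 1}, {"x": 0, "y": 0, "z": 0, "turn": 0, "gripper": 1}, {"x": 0, "y": 0, "z": 0, "turn": 0, "gripper": 1}, {"x": 0, "y": 0, "z": 0, "turn": 0, "gripper": 1}, {"x": 0, "y": 0, "z": 0, "turn": 0, "gripper": 1}, {"x": 0, "y": 0, "z": 0, "turn": 0, "gripper": 1}, {"x": 0, "y": 0, "z": 0, "turn": 0, "gripper": 1}]}}

```text
clock: 24.0
tool_pos: [0.5079, 0.0476, 0.1355]
eef_rot: [[0.026, 0.0, 1.0], [-1.0, 0.0, 0.026], [-0.0, -1.0, 0.0]]
ft_force: [0.3, -0.7, -2.3]
opening: 0.162
```

```bash
python3 meas.py 2; python3 tray.py s10
```

```text
t 24.05 tcp [0.5079, 0.0476, 0.1355] op 0.165
F [ 0.53 -0.95 -2.35] sd [0.24 0.26 0.07] M [-0.254 -0.035 -0.032]
tail z, roll z, ymin [0.1837 0.1899 0.1238]
now bottle region top z pct [0.148 0.212 0.266 0.274]
start bottle region top z pct [0.214 0.268 0.277 0.297]
```

Emit:
{"name": "arm_command", "arguments": {"commands": [{"x": 0, "y": 0, "z": 0, "turn": 0, "gripper": 1}, {"x": 0, "y": 0, "z": 0, "turn": 0, "gripper": 1}, {"x": 0, "y": 0, "z": 0, "turn": 0, "gripper": 1}, {"x": 0, "y": 0, "z": 0, "turn": 0, "gripper": 1}, {"x": 0, "y": 0, "z": 0, "turn": 0, "gripper": 1}, {"x": 0, "y": 0, "z": 0, "turn": 0, "gripper": 1}, {"x": 0, "y": 0, "z": 0, "turn": 0, "gripper": 1}, {"x": 0, "y": 0, "z": 0, "turn": 0, "gripper": 1}, {"x": 0, "y": 0, "z": 0, "turn": 0, "gripper": 1}, {"x": 0, "y": 0, "z": 0, "turn": 0, "gripper": 1}]}}

```text
clock: 25.2
tool_pos: [0.5078, 0.0476, 0.1355]
eef_rot: [[0.026, 0.0, 1.0], [-1.0, 0.0, 0.026], [-0.0, -1.0, 0.0]]
ft_force: [-0.2, -0.1, -1.6]
opening: 0.168
```

```bash
python3 meas.py 2; python3 tray.py s11
python3 - <<'E'
from h import *
a=load("s10")["frame"];b=load("s11")["frame"];c=load("s9")["frame"]
print(np.abs(a.astype(int)-b)[90:150,165:205].mean(),np.abs(c.astype(int)-b)[90:150,165:205].mean())
E
```

```text
t 25.25 tcp [0.5079, 0.0476, 0.1355] op 0.168
F [-0.24 -0.15 -1.14] sd [0.09 0.04 0.45] M [-0.294 -0.007 -0.008]
tail z, roll z, ymin [0.1836 0.1899 0.1238]
now bottle region top z pct [0.148 0.21  0.266 0.272]
start bottle region top z pct [0.214 0.268 0.277 0.297]
1.8541666666666667 7.365694444444444
```

View pics/s11.png

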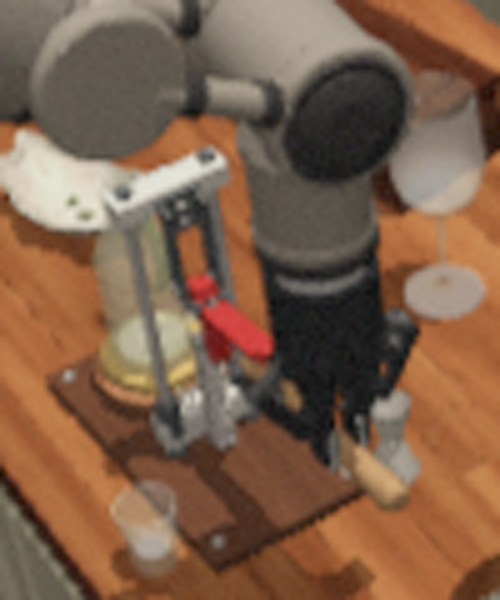

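Run:
```python
from h import *
c=load("s11")
for a,b in [(110,378),(120,388),(150,395),(165,388),(105,372),(130,395),(140,390),(120,395),(185,375)]:
    print((a,b),dep(c,150+a/5,60+b/5).round(4),c["frame"][int(round(60+b/5)),int(round(150+a/5))])
t=load("s11t");P=np.array([dep(t,u,v) for u in range(128,162) for v in range(182,212)])
q=P[(P[:,1]>.30)];
r=q[np.hypot(q[:,0]-.497,q[:,1]-.34)<.02];print("bottle neck top",np.sort(r[:,2])[-10:].round(3))
t=load("top0");P=np.array([dep(t,u,v) for u in range(128,162) for v in range(182,212)]);r=P[np.hypot(P[:,0]-.497,P[:,1]-.34)<.02];print(np.sort(r[:,2])[-10:].round(3))
```

```text
(110, 378) [0.4567 0.3341 0.0433] [141 101  63]
(120, 388) [0.4591 0.323  0.0394] [179 126  86]
(150, 395) [0.4747 0.3011 0.0396] [169 123  84]
(165, 388) [0.4718 0.2575 0.0818] [100  94  90]
(105, 372) [0.455  0.3378 0.048 ] [129 103  61]
(130, 395) [0.4642 0.3178 0.0328] [182 131  90]
(140, 390) [0.4716 0.3128 0.038 ] [137 104  64]
(120, 395) [0.4571 0.321  0.0343] [172 119  80]
(185, 375) [0.509  0.3051 0.0397] [145 118  71]
bottle neck top [0.217 0.217 0.218 0.218 0.218 0.219 0.221 0.222 0.222 0.222]
[0.303 0.304 0.304 0.304 0.305 0.306 0.307 0.308 0.309 0.311]
```

The bottle top has dropped from 0.305 to 0.219 m, which is 86 mm, the tray rim reads 0.039 m, and nothing is moving. I'll lower the tail gently and withdraw.

Emit:
{"name": "arm_command", "arguments": {"commands": [{"x": 0, "y": 1, "z": 0, "turn": 0, "gripper": 1}, {"x": 0, "y": 2, "z": 0, "turn": 0, "gripper": 1}, {"x": 0, "y": 2, "z": 0, "turn": 0, "gripper": 1}, {"x": 0, "y": 2, "z": 0, "turn": 0, "gripper": 1}, {"x": 0, "y": 2, "z": 0, "turn": 0, "gripper": 1}, {"x": 0, "y": 2, "z": 0, "turn": 0, "gripper": 1}, {"x": 0, "y": 2, "z": 0, "turn": 0, "gripper": 1}, {"x": 0, "y": 3, "z": 0, "turn": 0, "gripper": 1}, {"x": 0, "y": 4, "z": 0, "turn": 0, "gripper": 1}, {"x": 0, "y": 4, "z": 0, "turn": 0, "gripper": 1}, {"x": 0, "y": 4, "z": 0, "turn": 0, "gripper": 1}, {"x": 0, "y": 2, "z": 0, "turn": 0, "gripper": 1}]}}

```text
clock: 26.6
tool_pos: [0.5076, 0.0476, 0.105]
eef_rot: [[0.026, -0.001, 1.0], [-1.0, 0.0, 0.026], [-0.0, -1.0, -0.001]]
ft_force: [-0.4, 0.5, -0.8]
opening: 0.169
```

```bash
python3 meas.py 2
```

```text
t 26.65 tcp [0.5075, 0.0476, 0.1048] op 0.171
F [-0.38  0.08 -0.73] sd [0.03 0.45 0.06] M [-0.027 -0.007  0.038]
tail z, roll z, ymin [0.175  0.1796 0.1238]
```

Emit:
{"name": "arm_command", "arguments": {"commands": [{"x": 5, "y": 0, "z": 0, "turn": 0, "gripper": 1}, {"x": 15, "y": 0, "z": 0, "turn": 0, "gripper": 1}, {"x": 25, "y": 0, "z": 0, "turn": 0, "gripper": 1}, {"x": 30, "y": 0, "z": 0, "turn": 0, "gripper": 1}, {"x": 35, "y": 0, "z": -6, "turn": 0, "gripper": 1}, {"x": 35, "y": 0, "z": -10, "turn": 0, "gripper": 1}, {"x": 35, "y": 0, "z": -10, "turn": 0, "gripper": 1}, {"x": 35, "y": 0, "z": -10, "turn": 0, "gripper": 1}, {"x": 30, "y": 0, "z": -10, "turn": 0, "gripper": 1}, {"x": 15, "y": 0, "z": -6, "turn": 0, "gripper": 1}, {"x": 0, "y": 0, "z": 0, "turn": 0, "gripper": 1}, {"x": 0, "y": 0, "z": 0, "turn": 0, "gripper": 1}]}}

```text
clock: 27.9
tool_pos: [0.4622, -0.2143, 0.1056]
eef_rot: [[0.024, 0.0, 1.0], [-1.0, 0.0, 0.024], [-0.0, -1.0, 0.0]]
ft_force: [-0.6, 0.2, 0.0]
opening: 0.166
```

```bash
python3 look.py w10
python3 - <<'E'
from h import *
w=load("w10")
for p in [(248,14),(248,24),(248,100),(248,180),(248,220),(248,316)]: print(p,(w["E"].T@(wdep(w,*p)-w["p"])*1000).round(1),wdep(w,*p).round(4))
E
```

```text
clock 27.9
tool_pos [0.4622, -0.2143, 0.1056]
eef_rot [[0.0241, 0.0002, 0.9997], [-0.9997, 0.0001, 0.0241], [-0.0001, -1.0, 0.0002]]
joint_pos [-0.5848, 0.4244, 1.7134, 0.0003, 1.0036, -0.609]
ft_force [-0.6313, 0.1693, 0.0071]
moment [-0.0118, -0.0119, -0.0599]
opening 0.1664
(248, 14) [-112.1  -42.7   -0.8] [ 0.4587 -0.1022  0.1483]
(248, 24) [-107.7  -42.7   -0.8] [ 0.4588 -0.1066  0.1483]
(248, 100) [-76.1 -44.2  -0.8] [ 0.4596 -0.1382  0.1497]
(248, 180) [-42.6 -41.9  -0.9] [ 0.4603 -0.1717  0.1475]
(248, 220) [-23.7 -40.9  -0.9] [ 0.4607 -0.1906  0.1465]
(248, 316) [ 31.  -43.1  -1. ] [ 0.4619 -0.2453  0.1487]
```

View pics/w10.png

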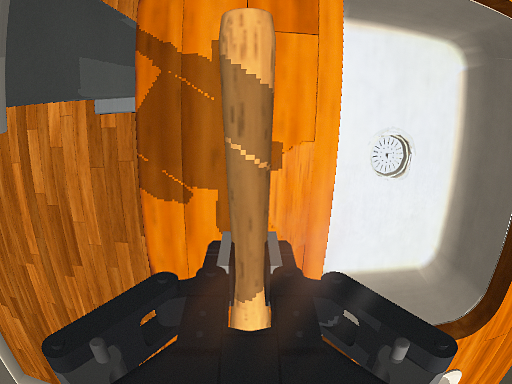

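Emit:
{"name": "arm_command", "arguments": {"commands": [{"x": 0, "y": 15, "z": 0, "turn": 0, "gripper": 1}, {"x": 0, "y": 25, "z": 0, "turn": 0, "gripper": 1}, {"x": 0, "y": 30, "z": 0, "turn": 0, "gripper": 1}, {"x": 0, "y": 25, "z": 0, "turn": 0, "gripper": 1}, {"x": 0, "y": 15, "z": 0, "turn": 0, "gripper": 1}, {"x": 0, "y": 7, "z": 0, "turn": 0, "gripper": 1}, {"x": 0, "y": 4, "z": 0, "turn": 0, "gripper": 1}, {"x": 0, "y": 2, "z": 0, "turn": 0, "gripper": 1}, {"x": 0, "y": 0, "z": 0, "turn": 0, "gripper": 1}, {"x": 0, "y": 0, "z": 0, "turn": 0, "gripper": 1}]}}

```text
clock: 28.95
tool_pos: [0.463, -0.2138, -0.0168]
eef_rot: [[0.026, 0.001, 1.0], [-1.0, -0.001, 0.026], [0.001, -1.0, 0.001]]
ft_force: [0.1, -0.2, -0.6]
opening: 0.168
```

Emit:
{"name": "arm_command", "arguments": {"commands": [{"x": 0, "y": 1, "z": 0, "turn": 0, "gripper": 1}, {"x": 0, "y": 1, "z": 0, "turn": 0, "gripper": 1}, {"x": 0, "y": 0, "z": 0, "turn": 0, "gripper": 1}]}}

```text
clock: 29.25
tool_pos: [0.4625, -0.2136, -0.0195]
eef_rot: [[0.026, 0.0, 1.0], [-1.0, 0.0, 0.026], [-0.0, -1.0, 0.0]]
ft_force: [0.7, 0.7, -0.8]
opening: 0.168
```

Emit:
{"name": "arm_command", "arguments": {"commands": [{"x": 0, "y": 0.7, "z": 0, "turn": 0, "gripper": 1}, {"x": 0, "y": 0, "z": 0, "turn": 0, "gripper": 1}, {"x": 0, "y": 0, "z": 0, "turn": 0, "gripper": 1}]}}

```text
clock: 29.55
tool_pos: [0.4625, -0.2136, -0.0203]
eef_rot: [[0.026, -0.0, 1.0], [-1.0, 0.0, 0.026], [-0.0, -1.0, -0.0]]
ft_force: [0.6, 0.0, -0.6]
opening: 0.169
```

Emit:
{"name": "arm_command", "arguments": {"commands": [{"x": 0, "y": 0.7, "z": 0, "turn": 0, "gripper": 1}, {"x": 0, "y": 0, "z": 0, "turn": 0, "gripper": 1}, {"x": 0, "y": 0, "z": 0, "turn": 0, "gripper": 1}]}}

```text
clock: 29.85
tool_pos: [0.4625, -0.2136, -0.021]
eef_rot: [[0.026, -0.0, 1.0], [-1.0, 0.0, 0.026], [-0.0, -1.0, -0.0]]
ft_force: [0.8, -0.0, -1.2]
opening: 0.166
```

Emit:
{"name": "arm_command", "arguments": {"commands": [{"x": 0, "y": 0.6, "z": 0, "turn": 0, "gripper": 1}, {"x": 0, "y": 0, "z": 0, "turn": 0, "gripper": 1}, {"x": 0, "y": 0, "z": 0, "turn": 0, "gripper": 1}]}}

```text
clock: 30.15
tool_pos: [0.4626, -0.2136, -0.0214]
eef_rot: [[0.026, 0.0, 1.0], [-1.0, -0.0, 0.026], [0.0, -1.0, 0.0]]
ft_force: [-0.6, 0.6, 2.1]
opening: 0.168
```

Run:
```python
from cell import arm,viewer
import numpy as np
F=[]
for i in range(4):
    o=arm.get_obs();F.append(np.r_[o["ft_force"],o["moment"]]);viewer.capture("wrist")
print(np.mean(F,0).round(2),o["tool_pos"].round(4) if hasattr(o["tool_pos"],'round') else o["tool_pos"])
```

```text
[-0.47  0.47  2.22  0.03  0.08  0.03] [ 0.4626 -0.2136 -0.0214]
```

Emit:
{"name": "arm_command", "arguments": {"commands": [{"x": 0, "y": 0, "z": 0, "turn": 0, "gripper": 0.5}, {"x": 0, "y": 0, "z": 0, "turn": 0, "gripper": 0.2}, {"x": 0, "y": 0, "z": 0, "turn": 0, "gripper": -0.2}, {"x": 0, "y": 0, "z": 0, "turn": 0, "gripper": -0.5}, {"x": 0, "y": 0, "z": 0, "turn": 0, "gripper": -1}, {"x": 0, "y": 0, "z": 0, "turn": 0, "gripper": -1}, {"x": 0, "y": 0, "z": 0, "turn": 0, "gripper": -1}, {"x": 0, "y": 0, "z": 0, "turn": 0, "gripper": -1}]}}

```text
clock: 31.15
tool_pos: [0.4626, -0.2136, -0.0215]
eef_rot: [[0.026, 0.0, 1.0], [-1.0, 0.0, 0.026], [-0.0, -1.0, 0.0]]
ft_force: [0.1, 0.4, 0.2]
opening: 1.002
```

Emit:
{"name": "arm_command", "arguments": {"commands": [{"x": 0, "y": -5, "z": 0, "turn": 0, "gripper": -1}, {"x": 0, "y": -15, "z": 0, "turn": 0, "gripper": -1}, {"x": 0, "y": -30, "z": 0, "turn": 0, "gripper": -1}, {"x": 0, "y": -40, "z": 0, "turn": 0, "gripper": -1}, {"x": 0, "y": -40, "z": 0, "turn": 0, "gripper": -1}, {"x": 0, "y": -30, "z": 0, "turn": 0, "gripper": -1}, {"x": 0, "y": -20, "z": 0, "turn": 0, "gripper": -1}, {"x": 0, "y": 0, "z": 0, "turn": 0, "gripper": -1}, {"x": 0, "y": 0, "z": 0, "turn": 0, "gripper": -1}, {"x": 0, "y": 0, "z": 0, "turn": 0, "gripper": -1}]}}

```text
clock: 32.15
tool_pos: [0.4618, -0.2132, 0.1573]
eef_rot: [[0.026, -0.002, 1.0], [-1.0, 0.001, 0.026], [-0.001, -1.0, -0.002]]
ft_force: [0.3, -0.2, 0.8]
opening: 1.002
```

```bash
python3 look.py w11; python3 tray.py s12
python3 - <<'E'
from h import *
c=load("s12");crop(c,130,60,290,260,3,"s12c")
w=load("w11")
t=load("s12t")
P=np.array([wdep(w,u,v) for v in range(20,240) for u in range(200,300)])
q=P[(P[:,2]>.008)&(P[:,2]<.04)];print("rod",q.min(0).round(3),q.max(0).round(3))
r=np.array([dep(t,u,v) for u in range(128,162) for v in range(182,212)]);r=r[np.hypot(r[:,0]-.497,r[:,1]-.34)<.02];print("bottle",np.sort(r[:,2])[-6:].round(3))
E
```

```text
clock 32.15
tool_pos [0.4618, -0.2132, 0.1573]
eef_rot [[0.0257, -0.002, 0.9997], [-0.9997, 0.0014, 0.0257], [-0.0015, -1.0, -0.002]]
joint_pos [-0.5833, 0.363, 1.6465, 0.0001, 1.1345, -0.609]
ft_force [0.3368, -0.2214, 0.7835]
moment [0.0265, -0.0026, -0.0396]
opening 1.0016
now bottle region top z pct [0.149 0.211 0.268 0.273]
start bottle region top z pct [0.214 0.268 0.277 0.297]
rod [ 0.446 -0.283  0.009] [ 0.476 -0.098  0.025]
bottle [0.22  0.22  0.221 0.221 0.221 0.222]
```

View pics/w11.png

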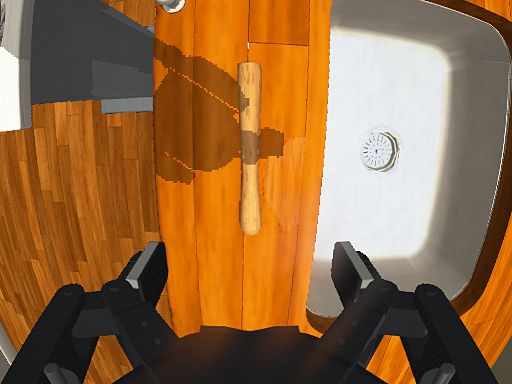

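View pics/s12c.png

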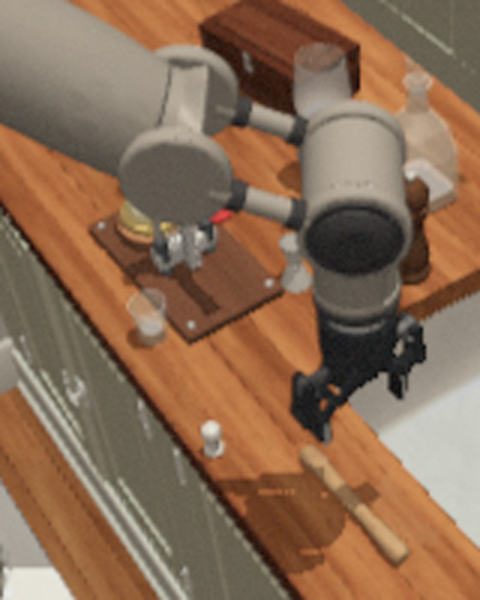

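```bash
python3 look.py w12|head -1
python3 - <<'E'
from h import *
for n in("w11","w12"):
    w=load(n);print([wdep(w,u,v).round(4).tolist() for u,v in((250,70),(250,228))])
print(np.abs(load("w11")["frame"].astype(int)-load("w12")["frame"])[55:240,220:280].mean())
from cell import workorder
print(workorder.hand_in())
E
```

```text
clock 32.3
[[0.4594, -0.1069, 0.0232], [0.4637, -0.2738, 0.023]]
[[0.4597, -0.107, 0.0226], [0.464, -0.2741, 0.0227]]
3.2068768768768767
the job is handed in; nothing more can be done
None
```

The bottle tray is fully down, the muddler is back on the worktop, and the job is handed in (clock about 32 s of the 72 allowed).

**What I did**
- I picked up the muddler nearest the robot and slid its flat end under the pawl's tail.
- I found the tail's underside by touch at about z 0.169 m, then raised it in small steps. The tail rose about 8.6 mm, and the highest averaged force reading was about 4 N, below the 6 N limit.
- I held the tail up for about 9 s until the tray stopped, then lowered it gently, withdrew, laid the muddler down and released it.

**Last checks**
- **Tray:** the bottle top went from z 0.305 m to about 0.22 m, a drop of about 86 mm. The tray rim read about 0.039 m against an expected 0.038, and it did not move afterwards.
- **Tail:** it returned to its starting height of 0.175 m, measured on its top.
- **Muddler:** it lies along world y at x 0.46, y -0.28 to -0.10, about 0.23 m from the lift's base. It was still between two pictures taken 0.15 s apart.
- **Other objects:** the glass, jigger and stopper stood upright and looked unmoved in the last scene picture. I judged this by eye and did not measure it.
- **Gripper:** open, with the tips about 0.2 m above the worktop and touching nothing.

**What disagreed**
- **Tool point:** the fingertips sit about 27 mm behind the reported TCP. My first grasp therefore closed empty above the muddler without moving it, and the second held.
- **Table contact:** in the second grasp the fingers pressed briefly on the worktop with about 12 N.

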